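Slate a nest-box roof

ROBOT

A 6-joint arm with a two-finger parallel gripper is mounted at the origin on a cart in front of the work surface, level with it; the furniture and walls round the work are solid. World frame = base frame: x ahead of the robot, y to its left, z up, the work surface at z = 0. Lengths are in mm, angles in rad, forces in N, time in s.
With the tool pointing down it reaches from about 275 to 850 mm from the base axis. Payload 19 kg.
Tool frame: the origin (TCP) lies at the very end of the fingers, on their centre line; the grasp point (between the pads) lies 19 mm behind it; z points along the fingers, y is the direction in which the jaws open and shut (so a half turn about z gives the same grasp; the last joint's range is limited). The gripper opens to 85 mm and grips with 20 to 120 N. Pads are 22 mm wide; open, the fingers measure 114 mm over their backs; the gripper's body (76 mm by 85 mm) begins 54 mm behind the grasp point. The pads swing forward as they close: fully open they stand 13 mm farther back than shut.
Start: joints at [-1.377, 0.15, 1.437, -0, 1.554, -0.134], TCP at [185.101, -544.36, 231.267] pointing down, gripper open.
Joint ranges: [-2.8, 2.8], [-0.68, 2.1], [0.12, 2.68], [-1.39, 4.53], [0.16, 2.79], [-2.81, 2.81]. Speed limits (rad/s): [1.89, 1.89, 2.22, 3.01, 3.01, 3.01].

INTERFACE

Orientations are given as a rotation vector (axis times angle).
In Python, from station import arm gives the robot as it stands. The module is installed in compiled form; this text tells all that it offers.
- The arm moves only by the tool arm_command, never from a script. Its argument "commands" is one flat list of numbers, 5 for each row, row after row: the closure, from 0 (fully open) to 1 (shut), then the shift along the tool's x, y, z as a fraction of full scale, then the turn about the tool's z as a fraction of full scale. A call has 1 to 8 rows; each row is the pose to reach, as a shift and turn from the pose commanded when the call began, along the tool's axes at that moment; what a row does not reach only later rows make up. Full scale, the value 1, is 0.1 m for a shift and 90 degrees for a turn. A row lasts 1/12 s, in which the tool goes at most 41.7 mm and 7.16 degrees, less where a joint would pass 70% of its speed; a pose out of reach is approached as far as the arm can. A call with a number of a shift or a turn outside -1 to 1 is refused whole. A call with a gripper value outside its range is refused whole. The fingers move at their own pace and stop on an object; "force" is the grip in N (left out, the last holds). Time passes only in rows, so rows that repeat a pose let the fingers close. It gives the time, the measured TCP pose, the force and the opening at its end, in the units of the state.
- arm.state(): the state, without advancing time (a new reading comes with each control period).
- arm.get_image(name): name is "side" or "top" or "wrist"; returns (picture, depth): 400x640x3 uint8, blue, green, red; 400x640 float32, mm along the optical axis (not along the pixel's ray), 0 where there is no reading.
- arm.camera_params(name): a dict with "mtx" (3x3 intrinsics, pixels), "dist_coeffs" ([k1, k2, p1, p2, k3] as OpenCV has them; the pictures are not rectified), "rvec" (rotation vector, rad) and "tvec" (3), from world to camera coordinates, as OpenCV has them. Camera axes: x right, y down, z forward; pixel columns grow to the right and rows downward; lengths in mm; the calibration is good to about 2 mm. A picture is of the moment at which its call begins: read the wrist's pose just before it. camera_params takes no time and is no camera call; for the wrist camera it gives the pose at the moment of the call.
- arm.sign_off(): hands the job in, once; it reports no verdict.
Trained networks look in the newest picture that a camera, given by its name, has taken for a name from the list of things; names that differ only in an ending like _2 or _b are one class to them, and where a whole thing is asked for, a point or a joint stands for the part that bears it (a point fixed in the world has none). Each returns a list of dicts, best first, with "conf" (0 to 1); they miss things now and then, are a little off and sometimes report something else, mostly with a low value. They report only what shows in the picture. A call takes as long as a camera call. They do not tell look-alikes from the thing itself.
- arm.boxes_of(camera, name): "bbox" ([left, top, right, bottom] in pixels, round what is visible of it).
- arm.outline_of(camera, name): "region" (400x640 bool, what is visible of it) and "bbox" ([left, top, right, bottom] in pixels, round what is visible of it).
The state is a dict: "time": time; "joint_positions": joint angles; "dq": joint speeds; "tau": joint torques, N m; "position": TCP position; "tcp_rot": TCP orientation; "force": force on the tool from outside, world axes, zero at the start; "wrist_torque": the same for the moment, N m; "grip_width": finger opening in mm.
Only numpy, scipy, OpenCV 4.12 (cv2) and the standard library are available. Lean on these libraries where they do the work, as an engineer would, in place of code of your own. Each camera call takes 0.05 s, during which the arm holds its last target.

TASK

Slate the small nest-box roof on the bench. First lay the copper eaves rod in the two V-brackets at the foot of the roof and swing both brass straps right down over it, so that it will tilt and carry the first course. Then lay every slate there is, one to a course from the eaves upwards without skipping a batten: each slate lies across the roof in the middle, square to it, its upper edge level with the upper edge of its batten and its lower edge overlapping the slate below. Leave the other things on the bench alone.

Things in the scene. Friction and masses are not known exactly. Their poses are not given: they have to be found in the camera images.
- roof: Slope of a small wooden nest-box roof, fixed, rising away from the robot at 24 deg: plywood board (x from 40 mm, y +-86 mm) with 5 pale battens across it. Origin: mid-width, at the eaves, in the plane of the battens' tops, 27 mm above the bench. x up the slope, y left, z square off it. Battens 154 long, 8 wide (lowest 30, but 8 in its middle 72: hand notch), 7 mm proud; upper edges at x = 53, 85, 117, 149, 181 mm.
- first_place (a point): Where the centre of the lowest slate comes to lie (roof frame: 27.1, 0, 8.0 mm); its axes are those of a laid slate: x up, y left, z off its face. Each further slate lies parallel, 32 mm farther along the roof's x at the same z. Laid slates are 10.8 deg flatter than the battens (13 deg to level): head level with its batten's upper edge, tail on the slate below (the first: on the rod).
- eaves_seat (a point): Point midway between the two aluminium V-brackets at the foot of the roof where the middle of the rod's axis comes to lie, 32 mm above the bench. y left along the seated rod, z up, x level, away from the robot. Brackets at y = +-(81 to 105) mm; V 90 deg, open upwards, 20 mm wide at its mouth; end cheeks leave the rod 4 mm play either way. Within 36 mm of the middle, 25 mm before and behind the rod are open.
- rod_center (a point): Middle of the copper eaves rod's axis: loose round bar, 12 mm diameter, 194 mm long, about 0.12 kg, along its own x. It starts on a wooden rest with two V saddles (48 to 62 mm either side of the rest's middle, which is within 6 mm of the rod's), axis 24.5 mm above the bench; between the saddles it is free, over a base 6 mm high.
- strap_l (a joint): Left brass strap, hinged behind the rod (roof side) on the left bracket: angle in rad, 0 = closed, level over the rod; starts open at 1.6 to 1.9, standing up. A stiff hinge holds it where it is left (about 0.02 N m).
- strap_r (a joint): Right strap, as the left one, on the right bracket.
- strap_l_lug (a point): Middle of the thumb lug at the left strap's free end: brass block 12 mm wide (along the seat's y; pinch its sides), 10 mm thick, 20 mm high, standing on the strap. Closed, it is 48 mm nearer the robot than the hinge and 10 mm above it; the 12 mm wide strap runs under it. To close, it swings about the hinge, over the top, towards the robot and down.
- strap_l_hinge (a point): Hinge axis of the left strap (parallel to the rod), 18 mm behind and 8 mm above the seated rod's axis, at 91 mm to the left of the middle.
- strap_r_lug (a point): Middle of the thumb lug at the right strap's free end: brass block 12 mm wide (along the seat's y; pinch its sides), 10 mm thick, 20 mm high, standing on the strap. Closed, it is 48 mm nearer the robot than the hinge and 10 mm above it; the 12 mm wide strap runs under it. To close, it swings about the hinge, over the top, towards the robot and down.
- strap_r_hinge (a point): Hinge axis of the right strap (parallel to the rod), 18 mm behind and 8 mm above the seated rod's axis, at 91 mm to the right of the middle.
- slate_0_c (a point): Centre of slate 0: a dark grey stone slip 54 x 130 x 6 mm (own x, y, z), 0.09 kg, loose, lying flat on the bench at the start. All slates are alike; 3 to 5 are present, the others are absent. Its 54 mm side runs up the slope when laid.
- slate_1_c (a point): Centre of slate 1: a dark grey stone slip 54 x 130 x 6 mm (own x, y, z), 0.09 kg, loose, lying flat on the bench at the start. All slates are alike; 3 to 5 are present, the others are absent. Its 54 mm side runs up the slope when laid.
- slate_2_c (a point): Centre of slate 2: a dark grey stone slip 54 x 130 x 6 mm (own x, y, z), 0.09 kg, loose, lying flat on the bench at the start. All slates are alike; 3 to 5 are present, the others are absent. Its 54 mm side runs up the slope when laid.
- slate_3_c (a point): Centre of slate 3: a dark grey stone slip 54 x 130 x 6 mm (own x, y, z), 0.09 kg, loose, lying flat on the bench at the start. All slates are alike; 3 to 5 are present, the others are absent. Its 54 mm side runs up the slope when laid.
- slate_4_c (a point): Centre of slate 4: a dark grey stone slip 54 x 130 x 6 mm (own x, y, z), 0.09 kg, loose, lying flat on the bench at the start. All slates are alike; 3 to 5 are present, the others are absent. Its 54 mm side runs up the slope when laid.
- masking_tape: Bystander, to be left alone: roll of black tape, 60 mm across, 19 mm high; origin under its middle.
- stone_lump: Bystander, to be left alone: brown lump of rough stone 44 x 52 x 36 mm; origin under its middle.
- slab: Bystander, to be left alone: banded agate slab 67 x 94 x 8 mm; origin under its middle.
- pen: Bystander, to be left alone: marker pen 135 mm long, 17 mm thick; origin under its middle.
Things that resemble listed ones, but are neither listed nor needed, are in the scene too. Leave any white look-alike of the part that bears slate_4_c alone.

How it is judged:
By the outcome, as a careful person would: the job done as asked, in the order asked, and still so for the second after the job is handed in, with the robot touching nothing.
Of slate_0, slate_1, slate_2, slate_3, slate_4 only 3 to 5 are there at a start; the rules pass over those that are not, and their reading is None.
At some moment in a run one of slate_0, slate_1, slate_2, slate_3, slate_4 may be knocked a few centimetres aside while the robot is not near it.
Once in a run the grip may slacken for a moment while it holds something.
It also fails if it takes over 210 s, if anything falls off the work surface, if the arm or the gripper's body presses on something with over 40 N, if the wrist force passes 120 N, or if a joint passes its speed limit or range.

## Working session

There is one attempt and no reset: what is moved stays moved. The work goes in short steps, Python scripts to look and compute and a tool call to move; the robot and the scene stay as the last step left them, time stands still between calls to the robot, and variables do not carry over. Pictures are saved under pics/ and viewed, and the job is handed in when it is done.

Besides the shell and the picture viewer there is one more tool, called after ">>>" by a JSON object that holds its "fn" and its "kwargs". arm_command: Moves the arm, as the interface text tells. Its arguments: {"type":"object","properties":{"commands":{"type":"array"},"force":{"type":"number"}},"required":["commands"]}

```bash
mkdir -p pics; ls
python3 - <<'E'
from station import arm
import cv2,numpy as np
print(arm.state())
for n in ["side","top","wrist"]:
    im,d=arm.get_image(n); cv2.imwrite(f"pics/{n}0.png",im); np.save(f"pics/{n}0.npy",d)
    p=arm.camera_params(n); print(n,p)
E
```

```text
pics
{'time': 0.0, 'joint_positions': array([-1.37701781e+00,  1.51016129e-01,  1.43801939e+00,  7.22664975e-06,
        1.55380281e+00, -1.34019516e-01]), 'dq': array([ 0.00123041, -0.0003445 , -0.00277979, -0.00026631,  0.00108271,
       -0.00105652]), 'tau': array([ 4.84525790e-04, -7.13047671e+01, -5.70868313e+01, -1.67672633e-04,
        8.83845409e-03, -9.44233739e-05]), 'position': array([ 185.05233816, -544.15306665,  230.66409659]), 'tcp_rot': array([-3.09826229e+00, -5.12398343e-01,  4.70929266e-05]), 'force': array([-0.37731505, -0.11040363, -0.53467748]), 'wrist_torque': array([-0.02587855, -0.05517779,  0.02453661]), 'grip_width': 85.632745783204}
side {'mtx': array([[397.70675546,   0.        , 320.10938924],
       [  0.        , 397.70675546, 197.68345901],
       [  0.        ,   0.        ,   1.        ]]), 'dist_coeffs': array([-0.03447401,  0.        ,  0.        ,  0.        ,  0.        ]), 'rvec': array([ 1.98575637, -0.31266051,  0.22460186]), 'tvec': array([-464.13764873,  170.98456981, 1351.5981838 ])}
top {'mtx': array([[413.30001786,   0.        , 317.08879499],
       [  0.        , 413.30001786, 201.2273458 ],
       [  0.        ,   0.        ,   1.        ]]), 'dist_coeffs': array([-0.04470077,  0.        ,  0.        ,  0.        ,  0.        ]), 'rvec': array([ 2.09193594, -2.14861375,  0.18189707]), 'tvec': array([ 162.52467654,  552.31695407, 1432.1102619 ])}
wrist {'mtx': array([[315.97537684,   0.        , 320.29313167],
       [  0.        , 315.97537684, 199.79165283],
       [  0.        ,   0.        ,   1.        ]]), 'dist_coeffs': array([-0.04936355,  0.        ,  0.        ,  0.        ,  0.        ]), 'rvec': array([-2.37499262,  1.69924697,  0.22614342]), 'tvec': array([-572.79313012,  -32.8036183 ,  378.64767955])}
```

View pics/top0.png

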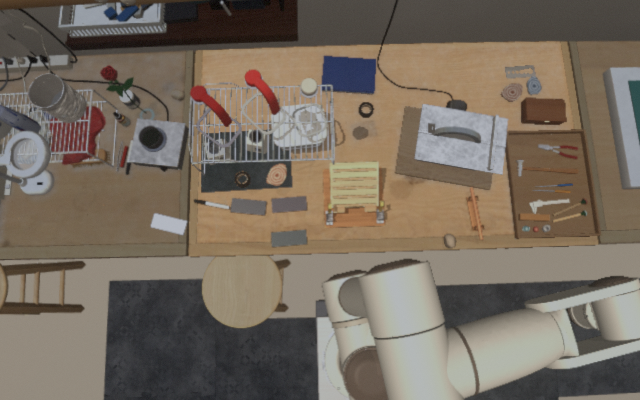

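View pics/side0.png

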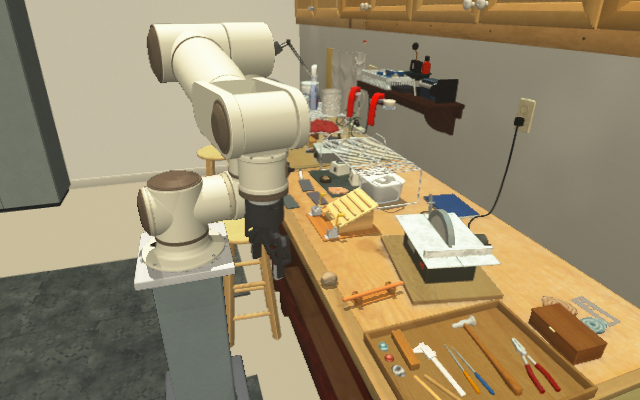

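View pics/wrist0.png

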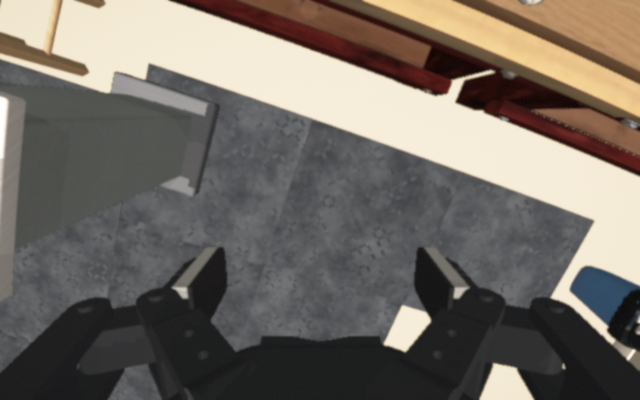

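```bash
cat > h.py <<'E'
from station import arm
import cv2,numpy as np
from scipy.spatial.transform import Rotation as R
def pix2w(n,uv,d=None,z=None,p=None):
    """pixel(s)-> world, with depth d (mm) or plane z"""
    p=p or arm.camera_params(n); uv=np.asarray(uv,float).reshape(-1,1,2)
    r=cv2.undistortPoints(uv,p['mtx'],p['dist_coeffs'])[:,0]
    r=np.c_[r,np.ones(len(r))]; M=cv2.Rodrigues(p['rvec'])[0]; t=p['tvec'].reshape(3)
    c=-M.T@t; w=r@M   # M.T@r
    if d is not None: return c+w*np.asarray(d).reshape(-1,1)
    s=(np.asarray(z)-c[2])/w[:,2]; return c+w*s[:,None]
def w2pix(n,P,p=None):
    p=p or arm.camera_params(n)
    return cv2.projectPoints(np.asarray(P,float).reshape(-1,1,3),p['rvec'],p['tvec'],p['mtx'],p['dist_coeffs'])[0][:,0]
def grab(n,name=None):
    p=arm.camera_params(n); im,d=arm.get_image(n)
    if name: cv2.imwrite(f"pics/{name}.png",im)
    return im,d,p
def cloud(d,p):
    v,u=np.mgrid[0:400,0:640]; W=pix2w(None,np.c_[u.ravel(),v.ravel()],d.ravel(),p=p).reshape(400,640,3)
    W[d<=0]=np.nan; return W
def rect(mask):
    r=cv2.minAreaRect(np.argwhere(mask)[:,::-1].astype(np.float32)); return r
def st():
    s=arm.state(); print('t %.2f'%s['time'],'pos',s['position'].round(1),'rot',s['tcp_rot'].round(4),'F',s['force'].round(1),'w %.1f'%s['grip_width']); return s
E
python3 - <<'E'
from h import *
im=cv2.imread('pics/top0.png'); d=np.load('pics/top0.npy'); p=arm.camera_params('top')
cv2.imwrite('pics/topz.png',cv2.resize(im[150:260,150:350],None,fx=4,fy=4,interpolation=cv2.INTER_CUBIC))
cv2.imwrite('pics/topz2.png',cv2.resize(im[140:260,310:500],None,fx=4,fy=4,interpolation=cv2.INTER_CUBIC))
for n in ['slate_0_c','rod_center','roof','strap_l','strap_l_lug','masking_tape','stone_lump','slab','pen']:
    for b in arm.outline_of('top',n):
        r=rect(b['region']); v=int(r[0][1]);u=int(r[0][0])
        print(n,'%.2f'%b['conf'],np.round(b['bbox']),np.round(r[0],1),np.round(r[1],1),round(r[2],1),pix2w('top',[r[0]],d[v,u],p=p).round(0))
E
```

```text
rod_center 0.63 [470. 192. 484. 238.] [475.9 213.5] [50.   3.1] 78.7 [[ 500. -429.   23.]]
roof 0.82 [330. 161. 383. 211.] [354.9 186.7] [49.7 49.1] 88.2 [[603.  11.  63.]]
strap_l 0.41 [378. 201. 384. 211.] [381.5 206. ] [8. 3.] 90.0 [[526. -76.  91.]]
strap_l 0.22 [321. 162. 384. 227.] [353.4 194.2] [64.7 60. ] 88.0 [[578.  17.  54.]]
strap_l_lug 0.17 [468. 192. 485. 238.] [475.8 213.5] [50.   3.9] 80.2 [[ 500. -429.   23.]]
masking_tape 0.71 [268. 163. 287. 186.] [277.5 174.5] [21. 19.] 90.0 [[670. 294.  11.]]
masking_tape 0.43 [236. 174. 251. 188.] [242.5 179.5] [15. 15.] 90.0 [[659. 429.  -7.]]
slab 0.82 [267. 162. 288. 186.] [278.2 174.1] [16.5 23.3] 26.6 [[672. 291.   9.]]
pen 0.58 [190. 200. 226. 209.] [211.5 204.1] [35.9  4.3] 11.3 [[563. 539.  16.]]
```

View pics/topz.png

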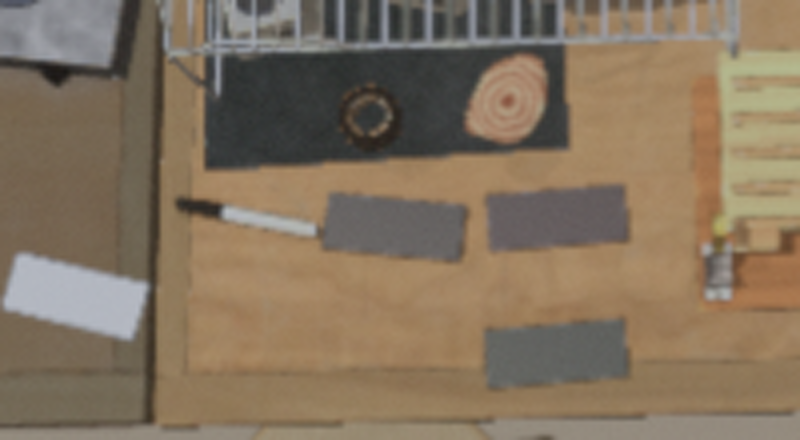

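View pics/topz2.png

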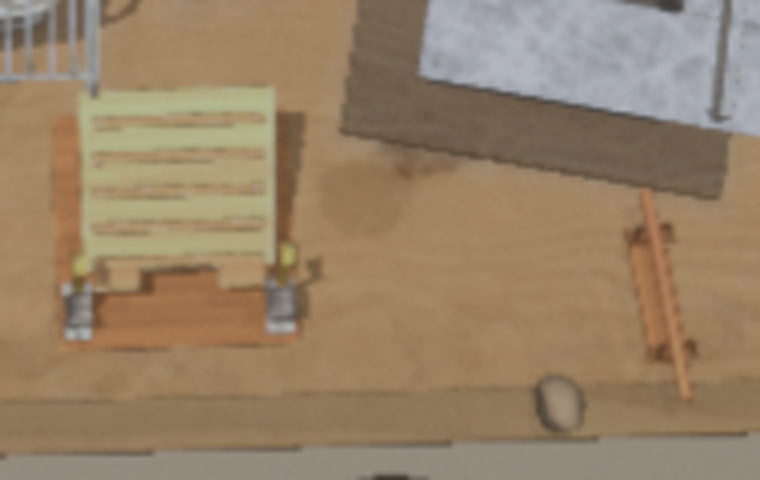

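Run:
```python
from h import *
s=st(); p=arm.camera_params('wrist'); M=cv2.Rodrigues(p['rvec'])[0]; c=-M.T@p['tvec']
Rt=R.from_rotvec(s['tcp_rot']).as_matrix()
print('cam',c,'in tool',Rt.T@(c-s['position']),'axes cam in tool (cols)\n',(Rt.T@M.T).round(3)); print('tool\n',Rt.round(3))
d=np.load('pics/top0.npy'); p=arm.camera_params('top'); W=cloud(d,p)
# rod pixels
for b in arm.outline_of('top','rod_center'): 
    m=b['region']; P=W[m]; P=P[(P[:,2]>10)&(P[:,2]<45)]; print(len(P),P.mean(0))
    pass
# rod via rect ends
def line(m): 
    vx,vy,x0,y0=cv2.fitLine(np.argwhere(m)[:,::-1].astype(np.float32),cv2.DIST_L2,0,.01,.01).ravel(); return [(x0-25*vx,y0-25*vy),(x0,y0),(x0+25*vx,y0+25*vy)]
print(pix2w('top',line(m),z=24.5).round(1))
print(pix2w('top',[(249,207),(290,204),(289,239),(168,224)],z=6).round(0))
for (u,v) in [(330,205),(330,165),(380,163),(380,205),(327,225),(384,222),(355,220),(330,204),(382,203)]: print((u,v),W[v,u].round(0))
```

```text
t 0.60 pos [ 185.1 -544.4  231.3] rot [-3.0994e+00 -5.1260e-01  1.0000e-04] F [-0.  -0.3 -0.1] w 85.4
cam [ 248.06362554 -521.18591401  373.79558068] in tool [  67.07943646   -1.68340906 -142.51762534] axes cam in tool (cols)
 [[ 0.001 -0.966 -0.26 ]
 [ 1.     0.001 -0.   ]
 [ 0.001 -0.26   0.966]]
tool
 [[ 0.947  0.322 -0.   ]
 [ 0.322 -0.947  0.   ]
 [-0.    -0.    -1.   ]]
76 [ 480.91588495 -429.96705859   27.28615185]
[[ 572.3 -423.1   24.5]
 [ 480.9 -431.    24.5]
 [ 391.3 -439.    24.5]]
[[550. 401.   6.]
 [557. 249.   6.]
 [428. 254.   6.]
 [495. 703.   6.]]
(330, 205) [534. 103.  94.]
(330, 165) [677.  98.  98.]
(380, 163) [708. -94.  -5.]
(380, 205) [531. -72.  84.]
(327, 225) [476. 114.  -1.]
(384, 222) [482. -96.  -1.]
(355, 220) [491.  11.   4.]
(330, 204) [539. 103.  88.]
(382, 203) [536. -78.  94.]
```

>>> {"fn": "arm_command", "kwargs": {"commands": [0,1,0,0,0.15,0,1,0,0,0.15,0,1,0,0,0.15]}}

```text
time: 0.9
position: [281.6, -511.3, 231.4]
tcp_rot: [-3.139, -0.132, -0.001]
force: [-0.7, -0.8, -0.9]
grip_width: 85.7
```

>>> {"fn": "arm_command", "kwargs": {"commands": [0,1,0,0,0,0,1,0,0,0,0,1,0,0,0,0,1,0,0,0]}}

```text
time: 1.23
position: [382.8, -501.9, 230.7]
tcp_rot: [-3.137, -0.15, -0.001]
force: [-0.1, 0.4, -0.7]
grip_width: 85.8
```

```bash
cat >> h.py <<'E'
def yaw(s):  # angle of tool y axis, deg
    Rt=R.from_rotvec(s['tcp_rot']).as_matrix(); return np.degrees(np.arctan2(Rt[1,1],Rt[0,1]))
def plan(pos,yd=None):
    s=arm.state(); Rt=R.from_rotvec(s['tcp_rot']).as_matrix(); q=Rt.T@(np.array(pos)-s['position'])
    t=0 if yd is None else -((yd-yaw(s)+90)%180-90)
    print('now',s['position'].round(1),'yaw %.2f'%yaw(s),'t %.1f'%s['time'],'-> shift/100',(q/100).round(3),'turn/90 %.4f'%(t/90),'j',s['joint_positions'].round(2))
E
python3 - <<'E'
from h import *
s=st(); print(yaw(s))
im,d,p=grab('wrist','w1'); np.save('pics/w1.npy',d)
for b in arm.outline_of('wrist','rod_center'):
    print(b['conf'],b['bbox'])
    vx,vy,x0,y0=cv2.fitLine(np.argwhere(b['region'])[:,::-1].astype(np.float32),cv2.DIST_L2,0,.01,.01).ravel()
    print(pix2w('',[(x0,y0),(x0+40*vx,y0+40*vy)],z=24.5,p=p),np.median(cloud(d,p)[b['region']],axis=0))
E
```

```text
t 1.23 pos [ 382.8 -501.9  230.7] rot [-3.1372e+00 -1.5010e-01 -6.0000e-04] F [-0.1  0.4 -0.7] w 85.8
-84.52044110322223
0.85 [254.1, 0.5, 274.5, 149.5]
[[ 485.47048681 -431.43749649   24.5       ]
 [ 445.17630475 -435.61330713   24.5       ]] [nan nan nan]
```

View pics/w1.png

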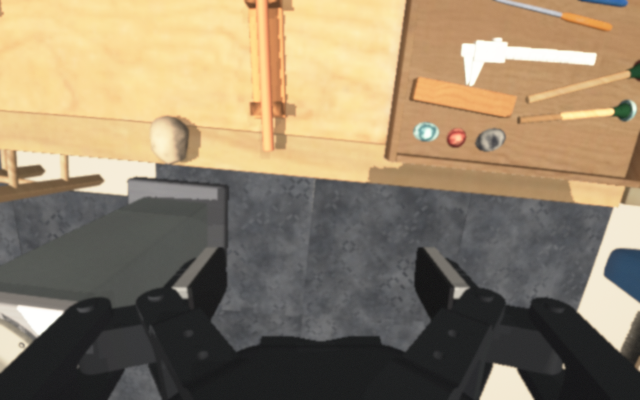

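Run:
```python
from h import *
p=arm.camera_params('wrist')
print(pix2w('',[(268,151),(265,108),(264,3)],z=24.5,p=p))
e=pix2w('',[(268,150.5)],z=24.5,p=p)[0]; m=e+97*np.array([np.cos(np.radians(5.9)),np.sin(np.radians(5.9)),0]); print(m)
plan([m[0],m[1],120],-84.1)
```

```text
[[ 402.15990733 -440.57629924   24.5       ]
 [ 447.57953101 -434.87649322   24.5       ]
 [ 549.38001894 -428.06384908   24.5       ]]
[ 499.19403316 -430.57602156   24.5       ]
now [ 379.7 -502.7  230.9] yaw -84.64 t 1.3 -> shift/100 [ 1.258 -0.606  1.109] turn/90 -0.0060 j [-1.05  0.27  1.3  -0.    1.58  0.43]
```

>>> {"fn": "arm_command", "kwargs": {"commands": [0,0.8,-0.6,0.5,0,0,0.8,-0.6,0.5,0,0,0.8,-0.6,0.5,0,0,0.8,-0.6,0.5,0], "force": 40}}

```text
time: 1.67
position: [454.6, -432.7, 178.5]
tcp_rot: [-3.134, -0.147, 0.002]
force: [-0.2, 0.9, 1.1]
grip_width: 85.3
```

Run:
```python
from h import *
im,d,p=grab('wrist','w2'); s=st()
for b in arm.outline_of('wrist','rod_center')[:1]:
    print(b['conf'],b['bbox'])
    vx,vy,x0,y0=cv2.fitLine(np.argwhere(b['region'])[:,::-1].astype(np.float32),cv2.DIST_L2,0,.01,.01).ravel()
    q=pix2w('',[(x0,y0),(x0+40*vx,y0+40*vy)],z=24.5,p=p); v=q[1]-q[0]; a=np.degrees(np.arctan2(v[1],v[0])); a=(a+90)%180-90
    print(q,a); W=cloud(d,p)[b['region']]; print(np.nanmedian(W,axis=0))
    y=q[0][1]+(499-q[0][0])*v[1]/v[0]; print(y)
    plan([499,y,100],a-90); plan([499,y,10],a-90)
```

```text
t 1.72 pos [ 453.5 -434.4  180. ] rot [-3.1362e+00 -1.4690e-01  2.1000e-03] F [-0.7 -0.2  0.9] w 85.6
0.91 [316.2, 18.3, 332.9, 235.6]
[[ 513.87390645 -428.61238769   24.5       ]
 [ 477.25795421 -432.45464554   24.5       ]] 5.99035189555795
[ 515.46158832 -428.53257844   29.30862365]
-430.1731659893497
now [ 452.9 -435.7  181.1] yaw -84.69 t 1.8 -> shift/100 [ 0.465 -0.012  0.81 ] turn/90 -0.0076 j [-0.89  0.28  1.38 -0.    1.48  0.59]
now [ 452.9 -435.7  181.1] yaw -84.69 t 1.8 -> shift/100 [ 0.465 -0.011  1.71 ] turn/90 -0.0076 j [-0.89  0.28  1.38 -0.    1.48  0.59]
```

View pics/w2.png

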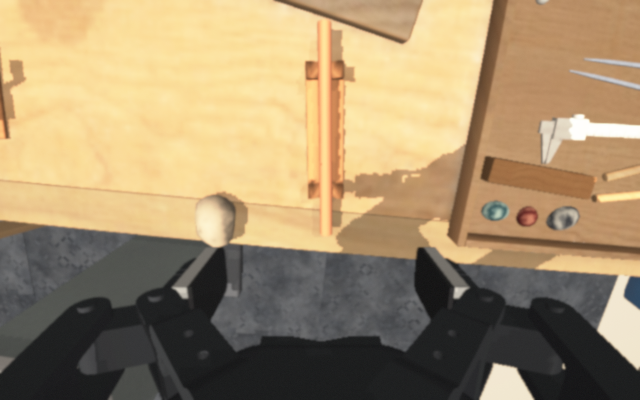

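Run:
```python
from h import *
p=arm.camera_params('wrist'); q=pix2w('',[(323.5,21.5),(326.5,235.5),(325,68),(325.5,190)],z=24.5,p=p); print(q,q[:2].mean(0),np.linalg.norm(q[0]-q[1]))
plan([*q[:2].mean(0)[:2],90],-84.0)
```

```text
[[ 597.73792644 -422.7632695    24.5       ]
 [ 402.13238038 -444.61129895   24.5       ]
 [ 559.90937858 -427.7253446    24.5       ]
 [ 449.09755436 -438.98944438   24.5       ]] [ 499.93515341 -433.68728422   24.5       ] 196.82191453469608
now [ 452.9 -435.7  181.1] yaw -84.69 t 1.8 -> shift/100 [0.471 0.024 0.91 ] turn/90 -0.0077 j [-0.89  0.28  1.38 -0.    1.48  0.59]
```

>>> {"fn": "arm_command", "kwargs": {"commands": [0,0.47,0,0.85,-0.008,0,0.47,0,0.85,-0.008,0,0.47,0,0.85,-0.008,0,0.47,0,0.85,-0.008]}}

```text
time: 2.1
position: [499.2, -431.3, 93.3]
tcp_rot: [-3.134, -0.163, 0.005]
force: [0.0, 0.1, -0.3]
grip_width: 85.5
```

Run:
```python
from h import *
im,d,p=grab('wrist','w3'); s=st()
for b in arm.outline_of('wrist','rod_center')[:1]:
    print(b['conf'],b['bbox'])
    vx,vy,x0,y0=cv2.fitLine(np.argwhere(b['region'])[:,::-1].astype(np.float32),cv2.DIST_L2,0,.01,.01).ravel()
    q=pix2w('',[(x0,y0),(x0+40*vx,y0+40*vy)],z=24.5,p=p); v=q[1]-q[0]; a=np.degrees(np.arctan2(v[1],v[0])); a=(a+90)%180-90
    y=q[0][1]+(500-q[0][0])*v[1]/v[0]; print(y,a)
    plan([500,y,9],a-90)
```

```text
t 2.15 pos [ 499.3 -432.1   95.9] rot [-3.136e+00 -1.634e-01  2.300e-03] F [-0.3 -0.7  0.6] w 85.4
0.57 [310.4, 58.8, 333.3, 332.7]
-430.0942392836383 6.172004097731161
now [ 499.5 -432.6   97.6] yaw -84.05 t 2.2 -> shift/100 [ 0.008 -0.025  0.886] turn/90 -0.0024 j [-0.83  0.4   1.4  -0.    1.34  0.64]
```

View pics/w3.png

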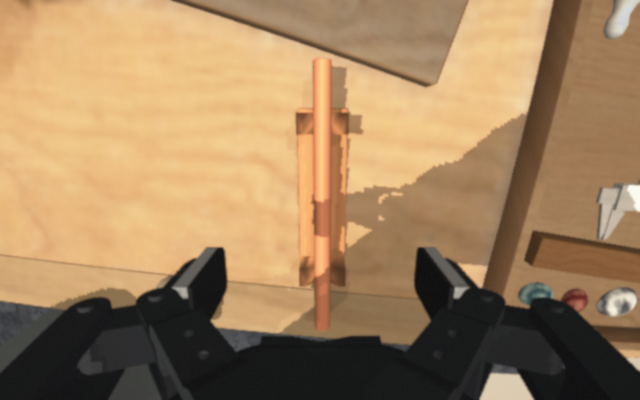

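>>> {"fn": "arm_command", "kwargs": {"commands": [0.3,0.01,-0.01,0.86,0,0.3,0.01,-0.01,0.86,0,0.3,0.01,-0.01,0.86,0,0.5,0.01,-0.01,0.86,0,1,0.01,-0.01,0.86,0,1,0.01,-0.01,0.86,0,1,0.01,-0.01,0.86,0,1,0.01,-0.01,0.86,0], "force": 40}}

```text
time: 2.87
position: [502.0, -431.8, 13.3]
tcp_rot: [3.134, 0.164, 0.004]
force: [-1.2, -2.8, 12.9]
grip_width: 10.2
```

>>> {"fn": "arm_command", "kwargs": {"commands": [1,0,0,0,0,1,0,0,0,0,1,0,0,-0.2,0,1,0,0,-1,0,1,0,0,-1,0,1,0,0,-1,0,1,0,0,-1,0], "force": 40}}

```text
time: 3.45
position: [502.1, -431.4, 114.2]
tcp_rot: [3.133, 0.164, 0.006]
force: [-0.1, 0.5, -2.1]
grip_width: 10.8
```

Run:
```python
from h import *
im,d,p=grab('wrist','w4'); s=st(); plan([500,0,200],0)
```

```text
t 3.50 pos [ 501.4 -430.7  111.8] rot [3.1355e+00 1.6450e-01 2.3000e-03] F [ 0.1 -0.9 -2.1] w 10.3
now [ 501.4 -430.7  111.8] yaw -83.99 t 3.5 -> shift/100 [ 0.438 -4.283 -0.889] turn/90 -0.9333 j [-0.83  0.39  1.38  0.    1.37  0.64]
```

View pics/w4.png

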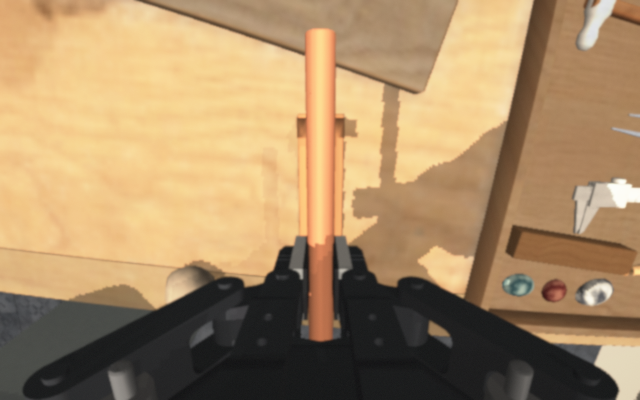

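Run:
```python
from h import *
p=arm.camera_params('wrist'); s=arm.state(); Rt=R.from_rotvec(s['tcp_rot']).as_matrix()
for dz in (11,13): 
  q=pix2w('',[(320.5,29),(320.5,38)],z=s['position'][2]+dz,p=p); print((q-s['position'])@Rt)
```

```text
[[ 98.77328993  -1.96365825 -10.86810831]
 [ 95.56126509  -1.96078876 -10.8725094 ]]
[[ 98.28581135  -1.96354099 -12.86878203]
 [ 95.12258636  -1.9607151  -12.87311626]]
```

>>> {"fn": "arm_command", "kwargs": {"commands": [1,-0.5,-1,-1,0,1,-0.5,-1,-1,0,1,-0.5,-1,-1,0,1,-0.5,-1,-1,0,1,-0.5,-1,-1,0]}}

```text
time: 3.92
position: [440.3, -334.3, 213.8]
tcp_rot: [3.135, 0.166, 0.004]
force: [-0.0, -0.3, -1.9]
grip_width: 10.5
```

>>> {"fn": "arm_command", "kwargs": {"commands": [1,0,-1,0,-0.1,1,0,-1,0,-0.2,1,0,-1,0,-0.3,1,0,-1,0,-0.3]}}

```text
time: 4.25
position: [430.1, -233.6, 209.3]
tcp_rot: [-3.006, -0.905, 0.001]
force: [-0.7, -0.7, -1.0]
grip_width: 10.6
```

Run:
```python
from h import *
st();plan([470,-100,230],0)
```

```text
t 4.25 pos [ 430.1 -233.6  209.3] rot [-3.0064e+00 -9.0540e-01  8.0000e-04] F [-0.7 -0.7 -1. ] w 10.6
now [ 430.1 -233.6  209.3] yaw -56.48 t 4.2 -> shift/100 [ 1.071 -0.894 -0.205] turn/90 -0.6276 j [-0.66 -0.02  1.66  0.    1.5   0.33]
```

>>> {"fn": "arm_command", "kwargs": {"commands": [1,0.7,-0.6,0,-0.1,1,0.7,-0.6,0,-0.2,1,0.7,-0.6,0,-0.28,1,0.7,-0.6,0,-0.34,1,0.7,-0.6,0,-0.34]}}

```text
time: 4.67
position: [456.7, -147.3, 209.0]
tcp_rot: [-2.66, -1.668, 0.002]
force: [0.1, 0.4, -1.3]
grip_width: 10.8
```

>>> {"fn": "arm_command", "kwargs": {"commands": [1,0,0,-0.5,-0.08,1,0,0,-0.5,-0.16,1,0,0,-0.5,-0.24,1,0,0,-0.5,-0.28,1,0,0,-0.5,-0.28,1,0,0,-0.5,-0.28]}}

```text
time: 5.17
position: [456.5, -148.3, 259.2]
tcp_rot: [-2.246, -2.194, 0.001]
force: [-0.5, 0.1, -1.0]
grip_width: 9.9
```

Run:
```python
from h import *
st();im,d,p=grab('wrist','w5'); np.save('pics/w5.npy',d); plan([470,0,260],0)
im,d,p=grab('top','t5'); np.save('pics/t5.npy',d)
cv2.imwrite('pics/t5z.png',cv2.resize(im[150:260,150:400],None,fx=3,fy=3,interpolation=cv2.INTER_CUBIC))
```

```text
t 5.17 pos [ 456.5 -148.3  259.2] rot [-2.246e+00 -2.194e+00  9.000e-04] F [-0.5  0.1 -1. ] w 9.9
now [ 456.5 -148.4  259.4] yaw -1.37 t 5.2 -> shift/100 [ 1.486  0.099 -0.005] turn/90 -0.0152 j [-0.47 -0.06  1.6   0.    1.6  -0.45]
```

View pics/w5.png

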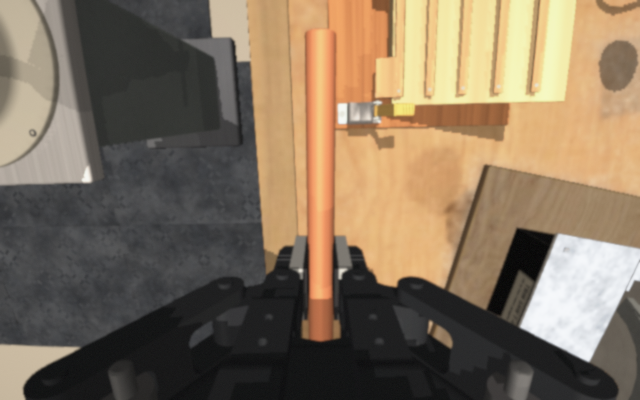

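View pics/t5z.png

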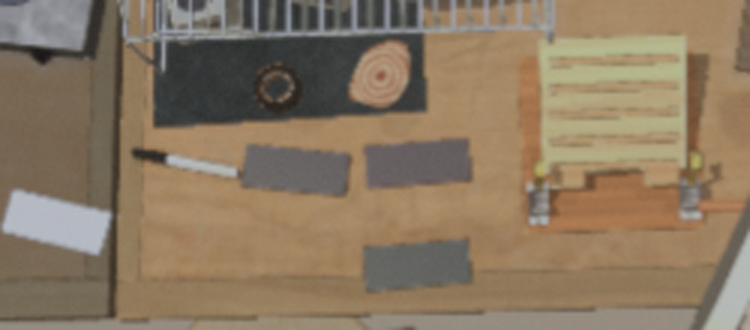

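>>> {"fn": "arm_command", "kwargs": {"commands": [1,1,0,0,-0.015,1,1,0,0,-0.015,1,1,0,0,-0.015,1,1,0,0,-0.015,1,1,0,0,-0.015]}}

```text
time: 5.68
position: [458.7, -47.6, 260.1]
tcp_rot: [-2.218, -2.225, 0.0]
force: [0.1, -1.0, -1.8]
grip_width: 9.9
```

Run:
```python
from h import *
im=cv2.imread('pics/w5.png'); cv2.imwrite('pics/w5z.png',cv2.resize(im[70:150,320:440],None,fx=6,fy=6,interpolation=cv2.INTER_CUBIC))
st();im,d,p=grab('wrist','w6'); np.save('pics/w6.npy',d); np.save('pics/w6p.npy',p,allow_pickle=True)
for n in ['strap_l','strap_l_lug','roof']:
    for b in arm.outline_of('wrist',n)[:3]: print(n,b['conf'],np.round(b['bbox']),np.nanmedian(cloud(d,p)[b['region']],axis=0))
```

```text
t 5.68 pos [458.7 -47.6 260.1] rot [-2.2179e+00 -2.2248e+00  2.0000e-04] F [ 0.1 -1.  -1.8] w 9.9
strap_l 0.74 [373. 197. 406. 218.] [529.38171675 -75.12925377  86.88265395]
strap_l 0.69 [374.  12. 413.  38.] [526.54180661 104.21566738  91.31450683]
strap_l_lug 0.72 [374.  14. 415.  40.] [526.65426487 104.16958435  91.29540804]
roof 0.69 [373.  27. 569. 212.] [617.21271946  22.6671528   73.42122361]
roof 0.2 [373. 198. 404. 219.] [529.50684883 -75.02659876  87.32217218]
```

View pics/w5z.png

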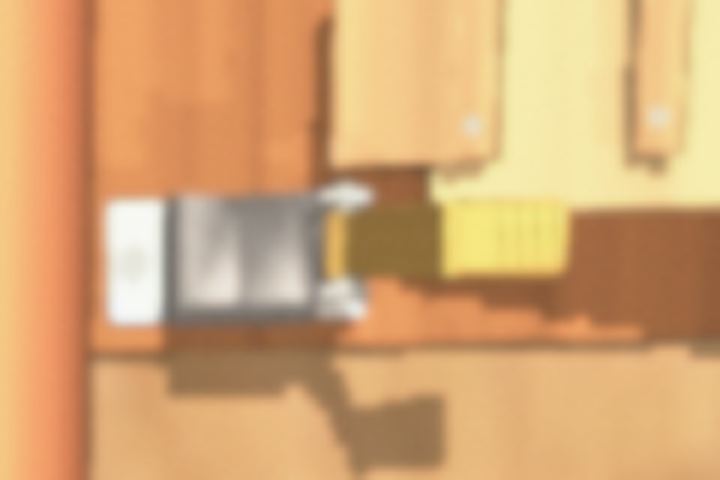

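View pics/w6.png

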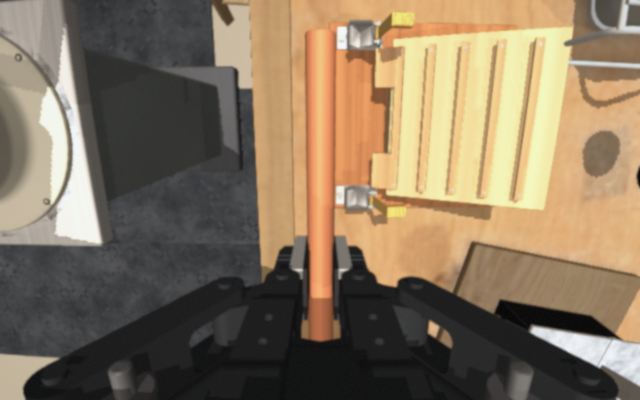

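Run:
```python
import cv2
im=cv2.imread('pics/w6.png'); 
cv2.imwrite('pics/w6a.png',cv2.resize(im[0:115,330:490],None,fx=5,fy=5,interpolation=cv2.INTER_CUBIC))
cv2.imwrite('pics/w6b.png',cv2.resize(im[115:230,330:490],None,fx=5,fy=5,interpolation=cv2.INTER_CUBIC))
```

```text
(no output)
```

View pics/w6a.png

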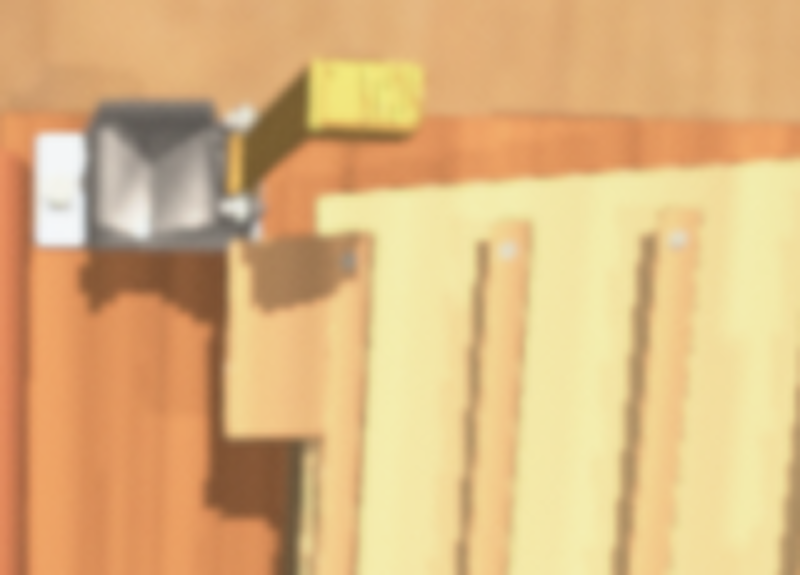

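View pics/w6b.png

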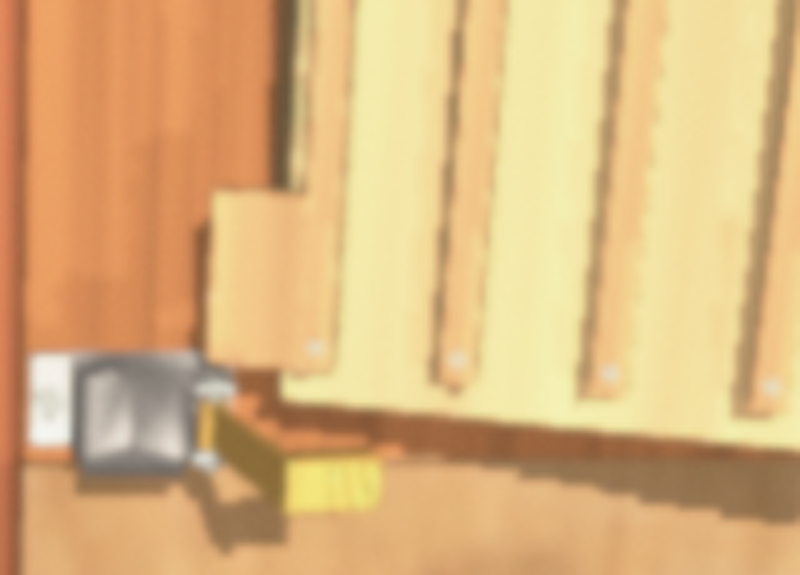

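```bash
cat > roof.py <<'E'
from h import *
from scipy.optimize import least_squares
c24,s24=np.cos(np.radians(24)),np.sin(np.radians(24))
def roof2w(P,q):
    P=np.atleast_2d(P).astype(float); x=P[:,0]*c24-P[:,2]*s24; z=27+P[:,0]*s24+P[:,2]*c24; c,s=np.cos(q[2]),np.sin(q[2])
    return np.c_[q[0]+c*x-s*P[:,1],q[1]+s*x+c*P[:,1],z]
E
python3 - <<'E'
from roof import *
p=np.load('pics/w6p.npy',allow_pickle=True).item()
a=lambda u,v:((u+.5)/5-.5+330,(v+.5)/5-.5); b=lambda u,v:((u+.5)/5-.5+330,(v+.5)/5-.5+115)
C=[((23,77,0),a(230,238)),((53,77,0),a(372,235)),((23,36,0),a(227,438)),((45,36,0),a(318,440)),((85,77,0),a(532,222)),((117,77,0),a(702,210)),
((23,-36,0),b(213,190)),((23,-77,0),b(208,360)),((53,-77,0),b(332,373)),((45,-36,0),b(305,190)),((85,-77,0),b(475,386)),((117,-77,0),b(622,397))]
P=np.array([x[0] for x in C]);U=np.array([x[1] for x in C])
f=lambda q:(w2pix('',roof2w(P,q),p)-U).ravel()
r=least_squares(f,[480,10,0]); print(r.x,np.degrees(r.x[2]),f(r.x).reshape(-1,2).round(2))
q=r.x
# brackets: valley z 23.5, mouth z 33.5
for nm,l in [('L valley',[a(152,155),a(150,237)]),('L mouthlo',[a(95,155),a(88,237)]),('L mouthhi',[a(215,155),a(225,237)]),('R valley',[b(132,375),b(135,440)])]:
    z=23.5 if 'valley' in nm else 33.5
    w=pix2w('',l,z=z,p=p); 
    c,s=np.cos(q[2]),np.sin(q[2]); d=w[:,:2]-q[:2]; print(nm,w.round(1)[:,:2],'roofxy',np.c_[c*d[:,0]+s*d[:,1],-s*d[:,0]+c*d[:,1]].round(1))
W=cloud(np.load('pics/w6.npy'),p)
for uv in [a(365,95),b(330,485),a(298,330),b(260,280)]:
    u,v=np.round(uv).astype(int); print(W[v,u].round(1))
np.save('pics/q.npy',q); st()
E
```

```text
[4.97781856e+02 1.42829049e+01 4.77472634e-03] 0.2735716674947419 [[-0.    0.42]
 [-0.18 -1.12]
 [-0.77  0.16]
 [ 0.99 -0.83]
 [-0.01 -0.81]
 [ 0.4  -0.67]
 [-0.4   0.05]
 [-0.77  0.63]
 [-0.27  0.36]
 [ 0.17  0.99]
 [-0.18  0.43]
 [ 0.94  1.07]]
L valley [[502.6 111.3]
 [502.6  94.3]] roofxy [[ 5.3 97. ]
 [ 5.2 80. ]]
L mouthlo [[489.2 108.8]
 [488.1  92.3]] roofxy [[-8.1 94.5]
 [-9.3 78. ]]
L mouthhi [[515.  109. ]
 [517.8  92.6]] roofxy [[17.7 94.7]
 [20.4 78.2]]
R valley [[503.6 -68.6]
 [504.9 -85.2]] roofxy [[  5.4 -82.9]
 [  6.6 -99.5]]
[532.5 104.2  95.1]
[537.8 -76.2  91.6]
[532.7  72.   41.8]
[531.  -42.2  40.9]
t 5.88 pos [458.7 -49.1 260.1] rot [-2.2201e+00 -2.2224e+00  3.0000e-04] F [ 0.5 -0.6 -1.8] w 10.2
```

Run:
```python
from h import *
plan([503.5,13.5,130],0.27)
```

```text
now [458.7 -49.1 260.1] yaw 0.06 t 5.9 -> shift/100 [0.626 0.449 1.301] turn/90 -0.0023 j [-0.27 -0.1   1.63 -0.    1.61 -0.27]
```

>>> {"fn": "arm_command", "kwargs": {"commands": [1,0.63,0.45,0.8,-0.002,1,0.63,0.45,0.8,-0.002,1,0.63,0.45,0.8,-0.002,1,0.63,0.45,0.8,-0.002]}}

```text
time: 6.22
position: [503.2, 16.4, 175.7]
tcp_rot: [-2.211, -2.224, 0.005]
force: [-0.8, 1.0, -2.1]
grip_width: 10.3
```

>>> {"fn": "arm_command", "kwargs": {"commands": [1,0,0,0.9,0,1,0,0,0.9,0,1,0,0,0.9,0,1,0,0,0.9,0,1,0,0,0.9,0]}}

```text
time: 6.63
position: [504.2, 14.1, 92.1]
tcp_rot: [2.216, 2.226, 0.001]
force: [0.8, 0.6, 0.2]
grip_width: 10.4
```

Run:
```python
from h import *
st();im,d,p=grab('wrist','w7'); np.save('pics/w7.npy',d); np.save('pics/w7p.npy',p,allow_pickle=True)
cv2.imwrite('pics/w7z.png',cv2.resize(im[0:200,220:440],None,fx=3.5,fy=3,interpolation=cv2.INTER_CUBIC))
```

```text
t 6.63 pos [504.2  14.1  92.1] rot [2.2155e+00 2.2262e+00 1.1000e-03] F [0.8 0.6 0.2] w 10.4
```

View pics/w7.png

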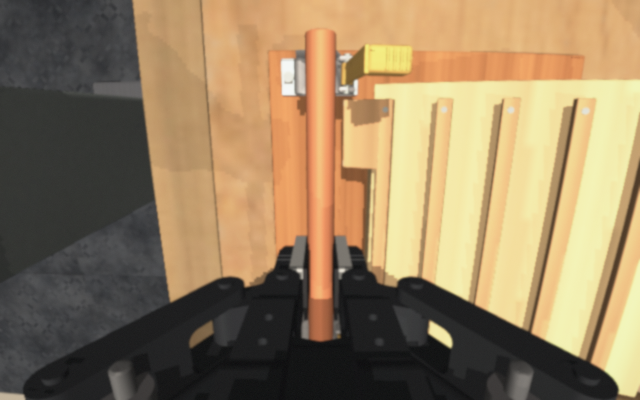

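View pics/w7z.png

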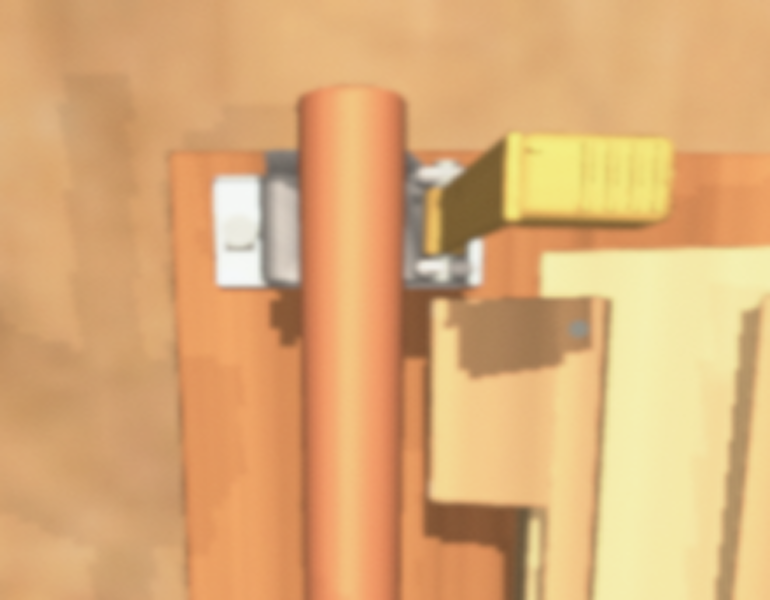

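Run:
```python
from roof import *
p=np.load('pics/w7p.npy',allow_pickle=True).item()
a=lambda u,v:((u+.5)/3.5-.5+220,(v+.5)/3-.5)
C=[((23,77,0),a(433,299)),((53,77,0),a(609,297)),((23,36,0),a(428,503)),((85,77,0),(452,98)),((117,77,0),(518.5,97)),((149,77,0),(595,97))]
P=np.array([x[0] for x in C]);U=np.array([x[1] for x in C])
f=lambda q:np.r_[(w2pix('',roof2w(P,q),p)-U).ravel(),(q[2]-.0048)*300]
r=least_squares(f,[498,14,0]); q=r.x; print(q,f(q)[:-1].reshape(-1,2).round(2))
s=arm.state(); print(s['position'])
z=92.1+11.8
e=pix2w('',[a(351,92)],z=z+0,p=p); print('rod end',e, 'mid y',e[0][1]-97)
print('V edges', pix2w('',[a(265,160),a(268,280)],z=33.5,p=p), 'bracket y', pix2w('',[a(280,288),a(290,152)],z=40,p=p))
c=pix2w('',[a(353,200),a(353,500)],z=z,p=p);print('rod axis',c)
```

```text
[4.97317437e+02 1.40579933e+01 6.88009877e-03] [[-1.35 -0.01]
 [-1.78 -0.22]
 [-0.9  -0.51]
 [ 0.09 -0.27]
 [ 1.78  0.42]
 [ 1.59  0.8 ]]
[504.69209013  14.19098233  92.85074913]
rod end [[504.40344356 113.26058399 103.9       ]] mid y 16.260583991629773
V edges [[489.82616156 117.66709198  33.5       ]
 [490.08207545  94.88691939  33.5       ]] bracket y [[492.55378176  92.96365497  40.        ]
 [494.40506051 117.95399078  40.        ]]
rod axis [[504.6942385  100.30206371 103.9       ]
 [504.91846057  61.12619779 103.9       ]]
```

>>> {"fn": "arm_command", "kwargs": {"commands": [1,-0.022,-0.025,0,0.003,1,-0.022,-0.025,0.3,0.003,1,-0.022,-0.025,0.55,0.003,1,-0.022,-0.025,0.55,0.003,1,-0.022,-0.025,0.55,0.003]}}

```text
time: 7.1
position: [501.0, 12.4, 36.3]
tcp_rot: [-2.22, -2.222, 0.0]
force: [0.2, -0.1, -0.7]
grip_width: 10.0
```

Run:
```python
from h import *
st();im,d,p=grab('wrist','w8')
cv2.imwrite('pics/w8z.png',cv2.resize(im[0:200,220:440],None,fx=3.5,fy=3,interpolation=cv2.INTER_CUBIC))
```

```text
t 7.10 pos [501.   12.4  36.3] rot [-2.2204e+00 -2.2221e+00  3.0000e-04] F [ 0.2 -0.1 -0.7] w 10.0
```

View pics/w8z.png

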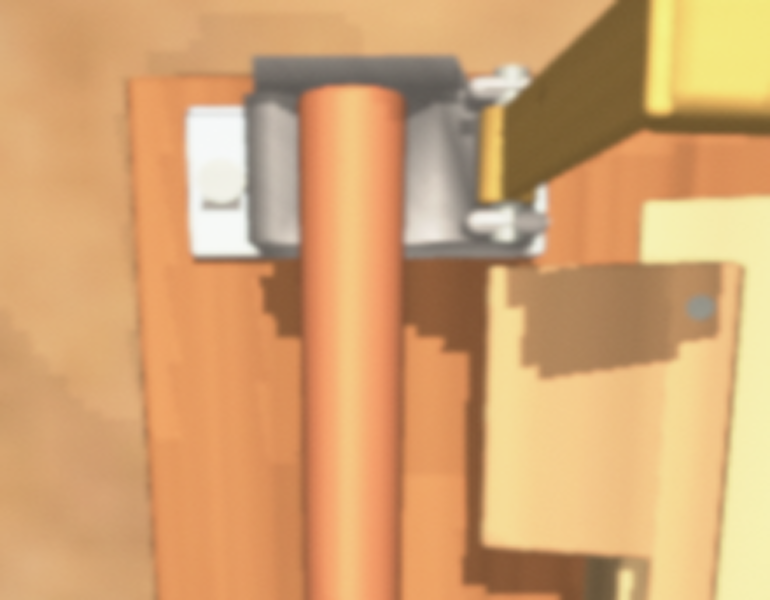

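Run:
```python
from roof import *
p=arm.camera_params('wrist'); st()
a=lambda u,v:((u+.5)/3.5-.5+220,(v+.5)/3-.5)
print('rod end',pix2w('',[a(352,91)],z=48,p=p))
for z in (28,34,40,44): print(z,'cheek inner/outer',pix2w('',[a(352,90),a(352,57),a(285,247)],z=z,p=p)[:,1])
print(pix2w('',[a(487,268),a(484,545),a(742,264)],z=27+23*s24,p=p))
```

```text
t 7.15 pos [501.8  12.4  37.2] rot [2.2196e+00 2.2215e+00 1.7000e-03] F [-0.1 -0.6 -0. ] w 10.2
rod end [[502.44316689 111.86130505  48.        ]]
28 cheek inner/outer [116.82409653 121.30512474  94.77601438]
34 cheek inner/outer [115.3708216  119.67464216  94.19465743]
40 cheek inner/outer [113.91754668 118.04415958  93.61330047]
44 cheek inner/outer [112.94869673 116.95717119  93.22572917]
[[519.15939059  91.15294832  36.35494279]
 [520.01672412  50.4253863   36.35494279]
 [550.86643693  92.01954818  36.35494279]]
```

>>> {"fn": "arm_command", "kwargs": {"commands": [1,0,0,0.08,0,1,0,0,0.12,0,1,0,0,0.15,0,1,0,0,0.165,0,1,0,0,0.165,0]}}

```text
time: 7.57
position: [502.0, 12.5, 20.8]
tcp_rot: [2.219, 2.222, 0.002]
force: [-7.9, 0.8, 26.1]
grip_width: 10.1
```

Run:
```python
from h import *
st();im,d,p=grab('wrist','w9')
cv2.imwrite('pics/w9z.png',cv2.resize(im[0:200,220:440],None,fx=3.5,fy=3,interpolation=cv2.INTER_CUBIC)); st()
```

```text
t 7.57 pos [502.   12.5  20.8] rot [2.2188e+00 2.2216e+00 2.2000e-03] F [-7.9  0.8 26.1] w 10.1
t 7.62 pos [502.   12.5  20.8] rot [2.2187 2.2215 0.0023] F [-9.3  0.3 27.4] w 10.4
```

View pics/w9z.png

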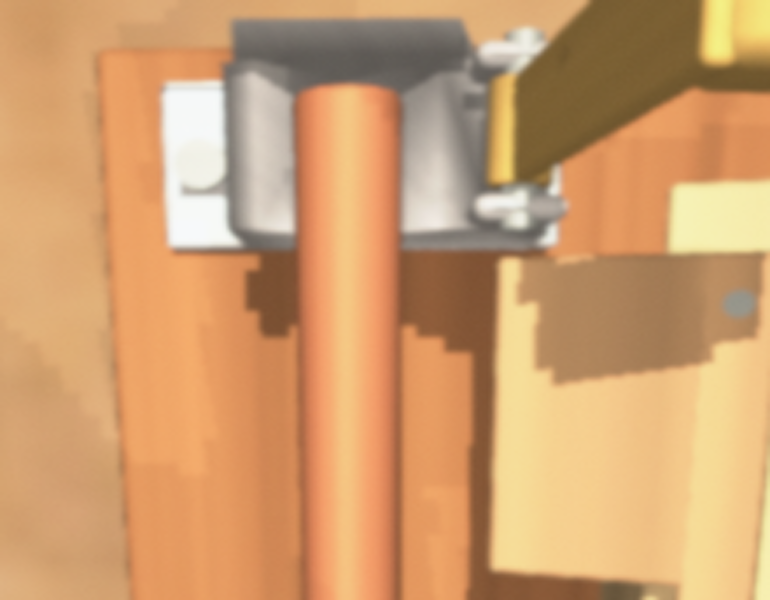

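>>> {"fn": "arm_command", "kwargs": {"commands": [0.79,0,0,0,0,0.79,0,0,0,0,0.79,0,0,0,0,0.79,0,0,-0.1,0,0.79,0,0,-0.6,0,0.79,0,0,-0.8,0,0.79,0,0,-0.8,0]}}

```text
time: 8.2
position: [503.4, 12.3, 105.1]
tcp_rot: [2.216, 2.218, 0.008]
force: [0.7, 0.6, 1.9]
grip_width: 17.8
```

Run:
```python
from h import *
st();im,d,p=grab('wrist','w10')
for n in ['rod_center','strap_l_lug','strap_l']:
  for b in arm.outline_of('wrist',n)[:2]: print(n,b['conf'],np.round(b['bbox']),np.nanmedian(cloud(d,p)[b['region']],axis=0))
```

```text
t 8.20 pos [503.4  12.3 105.1] rot [2.2158 2.2185 0.0076] F [0.7 0.6 1.9] w 17.8
rod_center 0.74 [305.  62. 325. 332.] [502.52475273  31.00149533  37.00743796]
strap_l_lug 0.76 [339.  45. 407.  86.] [528.783961   104.84782863  91.66217085]
strap_l 0.85 [337.  44. 407.  83.] [528.93731917 104.9860972   91.59985291]
strap_l 0.45 [338. 322. 346. 335.] [521.2432041  -72.31221955  44.23596759]
```

View pics/w10.png

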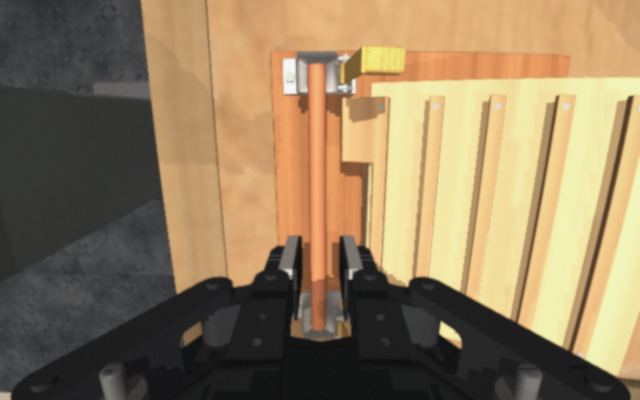

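>>> {"fn": "arm_command", "kwargs": {"commands": [1,0,0,-0.55,0,1,0.9,0.67,-0.55,0,1,0.92,0.67,-0.55,0,1,0.92,0.67,-0.55,0,1,0.92,0.67,-0.55,0,1,0.92,0.67,-0.55,0]}}

```text
time: 8.9
position: [567.8, 105.7, 152.3]
tcp_rot: [-2.217, -2.224, 0.003]
force: [-0.4, -0.6, 0.9]
grip_width: 0.0
```

Run:
```python
from h import *
st();im,d,p=grab('wrist','w11')
plan([572,105,74],0.3)
```

```text
t 8.90 pos [567.8 105.7 152.3] rot [-2.2167 -2.2236  0.0029] F [-0.4 -0.6  0.9] w 0.0
now [567.3 104.8 152.4] yaw 0.12 t 8.9 -> shift/100 [0.002 0.049 0.784] turn/90 -0.0020 j [ 0.05  0.19  1.55 -0.    1.4   0.05]
```

View pics/w11.png

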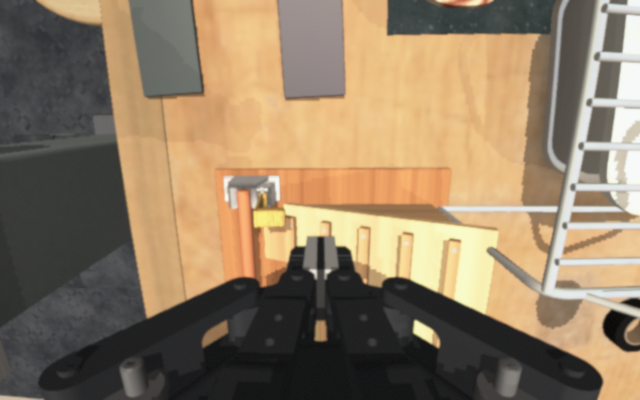

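>>> {"fn": "arm_command", "kwargs": {"commands": [1,0,0.04,0.4,0,1,0,0.04,0.78,0,1,0,0.04,0.78,0,1,0,0.04,0.78,0]}}

```text
time: 9.28
position: [570.4, 103.8, 74.8]
tcp_rot: [-2.219, -2.219, 0.005]
force: [0.7, -0.5, 1.0]
grip_width: -0.5
```

>>> {"fn": "arm_command", "kwargs": {"commands": [1,0,-0.1,0,0,1,0,-0.2,0,0,1,0,-0.3,0,0,1,0,-0.4,0,0,1,0,-0.5,0,0,1,0,-0.55,0,0,1,0,-0.55,0,0]}}

```text
time: 9.87
position: [515.8, 104.7, 76.3]
tcp_rot: [2.22, 2.223, 0.0]
force: [0.3, -0.4, -1.0]
grip_width: 0.3
```

Run:
```python
from h import *
st();im,d,p=grab('wrist','w12')
plan([572,105,72],0.3)
```

```text
t 9.87 pos [515.8 104.7  76.3] rot [2.2200e+00 2.2227e+00 4.0000e-04] F [ 0.3 -0.4 -1. ] w 0.3
now [516.5 104.7  76.2] yaw 0.07 t 9.9 -> shift/100 [0.003 0.555 0.042] turn/90 -0.0025 j [0.05 0.16 1.76 0.   1.23 0.05]
```

View pics/w12.png

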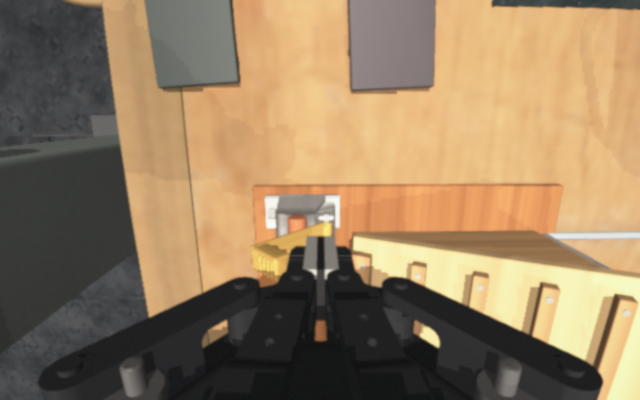

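>>> {"fn": "arm_command", "kwargs": {"commands": [1,0,-0.1,0,0,1,0,-0.17,0,0,1,0,-0.17,-0.3,0,1,0,-0.17,-0.3,0,1,0,-0.4,-0.3,0,1,0,-0.41,-0.3,0,1,0,-0.41,-0.3,0]}}

```text
time: 10.5
position: [475.2, 104.6, 106.0]
tcp_rot: [2.22, 2.223, 0.001]
force: [0.1, -0.2, 0.4]
grip_width: 0.6
```

Run:
```python
from h import *
st();im,d,p=grab('wrist','w13')
plan([475,105,63],0.3)
```

```text
t 10.50 pos [475.2 104.6 106. ] rot [2.2199e+00 2.2228e+00 5.0000e-04] F [ 0.1 -0.2  0.4] w 0.6
now [475.8 104.6 106. ] yaw 0.07 t 10.6 -> shift/100 [ 0.004 -0.008  0.43 ] turn/90 -0.0026 j [0.06 0.05 1.81 0.   1.28 0.06]
```

View pics/w13.png

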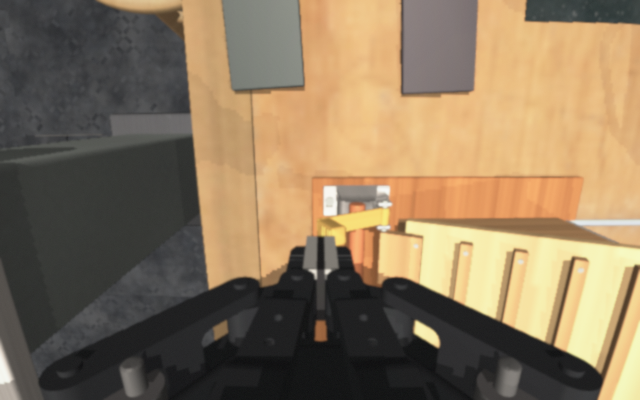

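>>> {"fn": "arm_command", "kwargs": {"commands": [1,0,-0.01,0.15,0,1,0,-0.01,0.25,0,1,0,-0.01,0.33,0,1,0,-0.01,0.4,0,1,0,-0.01,0.44,0,1,0,-0.01,0.46,0,1,0,-0.01,0.46,0]}}

```text
time: 11.13
position: [474.8, 104.5, 59.8]
tcp_rot: [-2.22, -2.222, 0.001]
force: [-2.1, -0.6, 3.8]
grip_width: 0.1
```

Run:
```python
from h import *
st();im,d,p=grab('wrist','w14')
```

```text
t 11.13 pos [474.8 104.5  59.8] rot [-2.2199e+00 -2.2222e+00  9.0000e-04] F [-2.1 -0.6  3.8] w 0.1
```

View pics/w14.png

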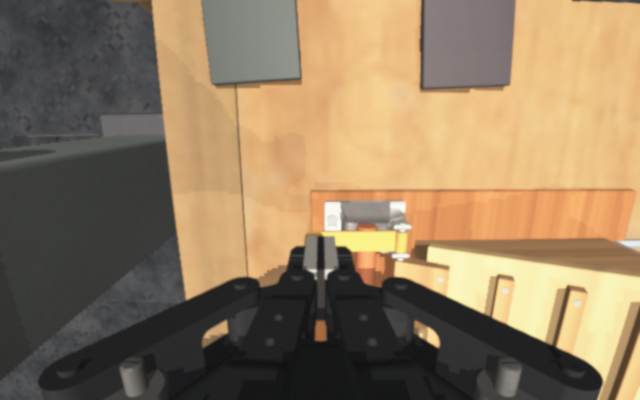

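Left strap is nearly level at (370,240); pressing a bit more until it stops.

>>> {"fn": "arm_command", "kwargs": {"commands": [1,0,0,0.015,0,1,0,0,0.03,0,1,0,0,0.03,0]}}

```text
time: 11.43
position: [475.2, 104.6, 58.7]
tcp_rot: [2.22, 2.222, 0.001]
force: [-15.7, 0.1, 36.6]
grip_width: -0.1
```

>>> {"fn": "arm_command", "kwargs": {"commands": [1,0,0,-0.4,0,1,0,0,-0.8,0,1,-0.5,0.5,-1,0,1,-0.95,0.9,-1,0,1,-0.95,0.97,-1,0,1,-0.95,0.97,-1,0,1,-0.95,0.97,-1,0]}}

```text
time: 12.02
position: [574.0, 7.2, 156.6]
tcp_rot: [2.223, 2.219, 0.0]
force: [-0.4, 1.1, 0.1]
grip_width: 0.1
```

Run:
```python
from h import *
st();im,d,p=grab('wrist','w15')
cv2.imwrite('pics/w15z.png',im[100:260,150:400].repeat(3,0).repeat(3,1))
W=cloud(d,p)
for b in arm.outline_of('wrist','strap_l')[:2]: print(b['conf'],b['bbox'],np.nanmedian(W[b['region']],axis=0),np.nanpercentile(W[b['region']],[5,95],axis=0))
plan([572,-77,155],.3)
```

```text
t 12.02 pos [574.    7.2 156.6] rot [2.2228e+00 2.2194e+00 1.0000e-04] F [-0.4  1.1  0.1] w 0.1
0.78 [171.8, 65.2, 252.6, 82.3] [491.39794957 104.73311878  41.56787499] [[470.80043533  99.56281447  39.9583119 ]
 [519.81000422 110.03737299  59.97803263]]
now [572.    9.5 156.3] yaw 0.01 t 12.1 -> shift/100 [-0.865  0.     0.013] turn/90 -0.0032 j [-0.12  0.18  1.55  0.    1.41 -0.12]
```

View pics/w15.png

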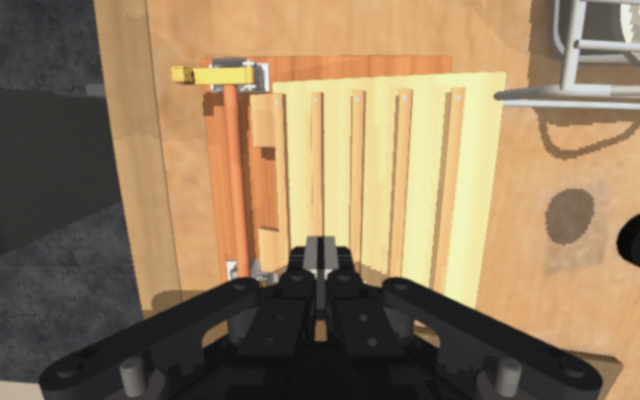

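>>> {"fn": "arm_command", "kwargs": {"commands": [1,-0.86,0,0,-0.003,1,-0.86,0,0,-0.003,1,-0.86,0,0,-0.003,1,-0.86,0,0.4,-0.003,1,-0.86,0,0.8,-0.003,1,-0.86,0,0.8,-0.003,1,-0.86,0,0.8,-0.003]}}

```text
time: 12.7
position: [570.9, -75.3, 76.2]
tcp_rot: [-2.212, -2.226, 0.002]
force: [0.7, -0.5, 0.5]
grip_width: -0.0
```

>>> {"fn": "arm_command", "kwargs": {"commands": [1,0,-0.1,0,0,1,0,-0.2,0,0,1,0,-0.3,0,0,1,0,-0.4,0,0,1,0,-0.5,0,0,1,0,-0.6,0,0,1,0,-0.71,0,0,1,0,-0.71,0,0]}}

```text
time: 13.37
position: [499.2, -76.6, 76.9]
tcp_rot: [-2.215, -2.227, 0.0]
force: [0.0, -1.1, 0.2]
grip_width: -0.1
```

Run:
```python
from h import *
st();im,d,p=grab('wrist','w16'); plan([475,-76.8,106],.3)
```

```text
t 13.37 pos [499.2 -76.6  76.9] rot [-2.2148e+00 -2.2272e+00  5.0000e-04] F [ 0.  -1.1  0.2] w -0.1
now [500.2 -76.8  77. ] yaw 0.31 t 13.4 -> shift/100 [ 0.001 -0.252 -0.29 ] turn/90 0.0001 j [-0.3   0.11  1.8   0.    1.23 -0.31]
```

View pics/w16.png

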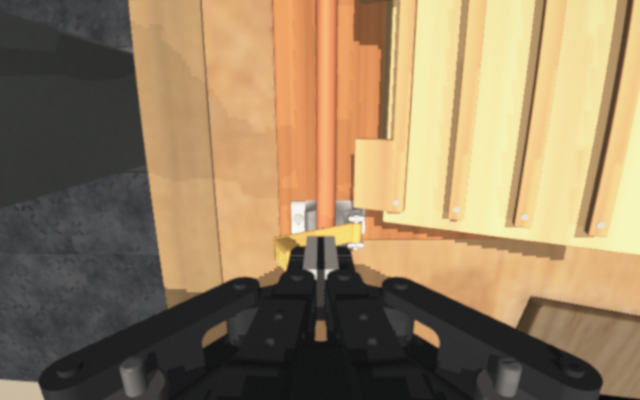

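>>> {"fn": "arm_command", "kwargs": {"commands": [1,0,0,-0.3,0,1,0,-0.1,-0.3,0,1,0,-0.25,-0.3,0,1,0,-0.25,-0.15,0,1,0,-0.25,0,0,1,0,-0.25,0.08,0,1,0,-0.25,0.13,0,1,0,-0.25,0.16,0]}}

```text
time: 14.08
position: [476.2, -76.9, 60.4]
tcp_rot: [-2.215, -2.227, 0.0]
force: [-0.7, 0.8, -0.0]
grip_width: -0.1
```

>>> {"fn": "arm_command", "kwargs": {"commands": [1,0,0,0.015,0,1,0,0,0.035,0,1,0,0,0.035,0]}}

```text
time: 14.33
position: [476.3, -77.0, 59.0]
tcp_rot: [2.214, 2.228, -0.0]
force: [-14.4, 3.5, 27.5]
grip_width: -0.2
```

>>> {"fn": "arm_command", "kwargs": {"commands": [1,0,0,-0.4,0,1,0.3,0,-0.8,0,1,1,0,-1,0,1,1,0,-1,0,1,1,0,-1,0,1,1,0,-1,0]}}

```text
time: 14.83
position: [476.0, 24.6, 158.6]
tcp_rot: [2.21, 2.23, 0.002]
force: [0.8, -0.1, -1.1]
grip_width: -0.1
```

>>> {"fn": "arm_command", "kwargs": {"commands": [0,1,0.2,-0.8,0,0,1,0.2,-0.8,0,0,1,0.2,-0.8,0,0,1,0.2,-0.8,0,0,1,0.2,-0.8,0]}}

```text
time: 15.25
position: [495.8, 123.9, 238.4]
tcp_rot: [2.212, 2.229, 0.002]
force: [0.4, -0.2, -1.0]
grip_width: 60.6
```

```bash
cat >> h.py <<'E'
def slates(name=None,z=6):
    st(); im,d,p=grab('wrist',name)
    out=[]
    for b in arm.outline_of('wrist','slate_0_c'):
        m=b['region'].astype(np.uint8); r=rect(b['region']); box=cv2.boxPoints(r)
        w=pix2w('',box,z=z,p=p); c=w.mean(0); e=[w[1]-w[0],w[2]-w[1]]; L=[np.linalg.norm(k) for k in e]
        k=int(np.argmin(L)); a=np.degrees(np.arctan2(e[k][1],e[k][0])); a=(a+90)%180-90
        col=im[b['region']].mean(0)
        print('%.2f'%b['conf'],np.round(b['bbox']),'c',c.round(1),'L',np.round(L,1),'short-dir',round(a,2),'bgr',col.round(0))
    return im,d,p
E
python3 - <<'E'
from h import *
slates('w17')
grab('top','t17')
E
```

```text
t 15.25 pos [495.8 123.9 238.4] rot [2.2124 2.2288 0.0023] F [ 0.4 -0.2 -1. ] w 60.6
0.48 [337. 196. 516. 362.] c [636.3 -25.1   6. ] L [216.4 229.3] short-dir 84.5 bgr [138. 195. 218.]
```

View pics/w17.png

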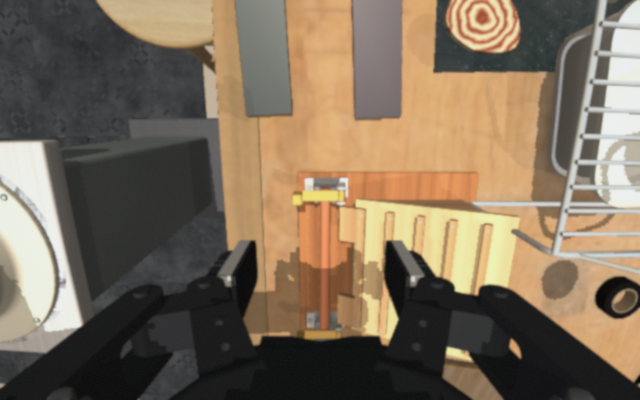

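View pics/t17.png

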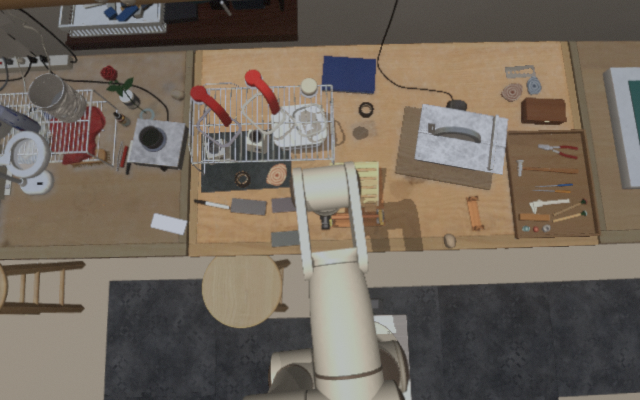

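>>> {"fn": "arm_command", "kwargs": {"commands": [0,0.9,0,0,0,0,0.9,0,0,0,0,0.9,0,0,0,0,0.9,0,0,0]}}

```text
time: 15.73
position: [494.0, 213.9, 236.0]
tcp_rot: [-2.213, -2.228, 0.003]
force: [0.3, 0.3, 0.0]
grip_width: 85.3
```

Run:
```python
from h import *
slates('w18')
```

```text
t 15.73 pos [494.  213.9 236. ] rot [-2.2128 -2.2284  0.0025] F [0.3 0.3 0. ] w 85.3
```

View pics/w18.png

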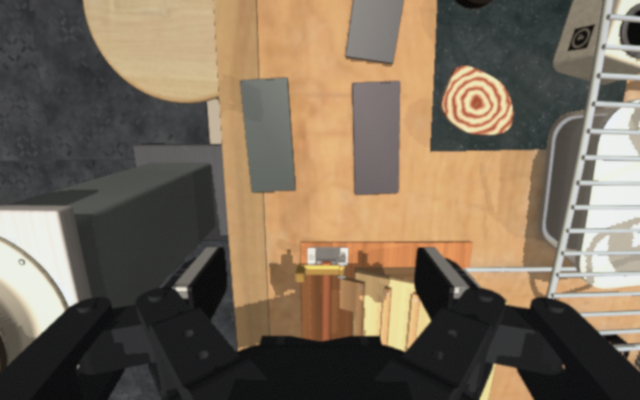

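```bash
cat >> h.py <<'E'
def seg(im,p,seed,z=6,tol=14):
    """flood-fill a slate at seed pixel, return centre, short direction"""
    m=np.zeros((402,642),np.uint8); g=cv2.GaussianBlur(im,(3,3),0)
    cv2.floodFill(g,m,tuple(int(x) for x in seed),0,(tol,)*3,(tol,)*3,4|cv2.FLOODFILL_MASK_ONLY|cv2.FLOODFILL_FIXED_RANGE|(255<<8))
    m=cv2.morphologyEx(m[1:-1,1:-1],cv2.MORPH_CLOSE,np.ones((5,5))); 
    cs,_=cv2.findContours(m,cv2.RETR_EXTERNAL,cv2.CHAIN_APPROX_NONE); c=max(cs,key=cv2.contourArea)[:,0].astype(float)
    w=pix2w('',c,z=z,p=p)[:,:2].astype(np.float32); r=cv2.minAreaRect(w); b=cv2.boxPoints(r)
    e=[b[1]-b[0],b[2]-b[1]]; L=[np.linalg.norm(k) for k in e]; k=int(np.argmin(L)); a=np.degrees(np.arctan2(e[k][1],e[k][0])); a=(a+90)%180-90
    print('slate c',np.round(r[0],1),'L',np.round(L,1),'short-dir %.2f'%a); return np.array(r[0]),a
E
python3 - <<'E'
from h import *
st(); im,d,p=grab('wrist','w18b'); seg(im,p,(270,130)); seg(im,p,(375,140)); seg(im,p,(375,25))
W=cloud(d,p); print(W[130,270],W[140,375])
E
```

```text
t 15.83 pos [494.3 212.  236.4] rot [-2.2151 -2.227   0.0023] F [ 0.2 -0.5  0.8] w 85.1
slate c [433.6 256.8] L [127.   52.4] short-dir 3.34
slate c [558.9 254.6] L [127.3  51.7] short-dir 3.10
slate c [550.8 373.3] L [52.6 60.4] short-dir -6.40
[436.25224245 262.66695583   5.55585315] [558.40792774 252.02189501   6.16859968]
```

Run:
```python
from h import *
plan([559,254.6,110],3.1)
```

```text
now [494.5 211.7 236.7] yaw 0.27 t 15.9 -> shift/100 [0.426 0.649 1.266] turn/90 -0.0315 j [ 0.26  0.07  1.51 -0.    1.56  0.26]
```

>>> {"fn": "arm_command", "kwargs": {"commands": [0.2,0.43,0.65,1,-0.032,0.2,0.43,0.65,1,-0.032,0.2,0.43,0.65,1,-0.032,0.2,0.43,0.65,1,-0.032,0.2,0.43,0.65,1,-0.032]}}

```text
time: 16.3
position: [559.0, 255.0, 134.5]
tcp_rot: [-2.158, -2.28, 0.007]
force: [-0.9, -0.4, 0.2]
grip_width: 68.6
```

Run:
```python
from h import *
st(); im,d,p=grab('wrist','w19'); 
W=cloud(d,p); print(W[150,320])
try: c,a=seg(im,p,(320,130))
except Exception as e: print(e)
plan([559,254.6,30],3.1)
```

```text
t 16.30 pos [559.  255.  134.5] rot [-2.1583 -2.2797  0.0067] F [-0.9 -0.4  0.2] w 68.6
[557.01419988 293.69992617   6.44034965]
slate c [558.9 265.1] L [105.6  51.5] short-dir 3.15
now [559.2 255.2 136.9] yaw 3.14 t 16.4 -> shift/100 [-5.000e-03 -1.000e-03  1.069e+00] turn/90 0.0004 j [ 0.3   0.28  1.47 -0.    1.39  0.25]
```

View pics/w19.png

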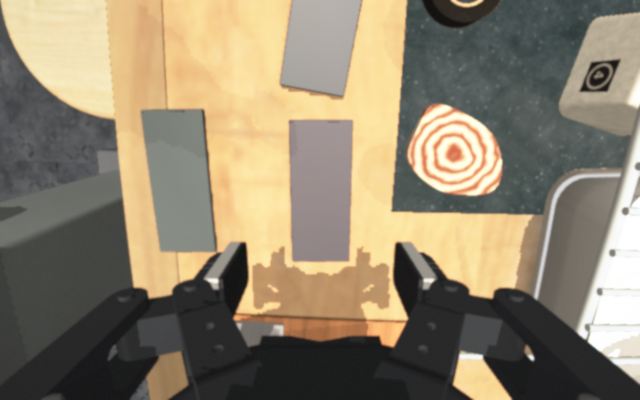

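Run:
```python
from h import *
p=arm.camera_params('wrist'); w=pix2w('',[(290,121),(352,121),(349.5,261.5),(292.5,261.5)],z=6,p=p); print(w.round(1),w.mean(0))
plan([*w.mean(0)[:2],30],3.1)
```

```text
[[531.  316.6   6. ]
 [583.2 319.5   6. ]
 [591.3 190.4   6. ]
 [537.4 187.4   6. ]] [560.73072663 253.47658264   6.        ]
now [559.2 255.2 136.9] yaw 3.14 t 16.4 -> shift/100 [-0.017  0.016  1.069] turn/90 0.0004 j [ 0.3   0.28  1.47 -0.    1.39  0.25]
```

>>> {"fn": "arm_command", "kwargs": {"commands": [0.22,-0.01,0.008,0.5,0,0.22,-0.01,0.008,1,0,0.22,-0.01,0.008,1,0,0.22,-0.01,0.008,1,0,0.22,-0.01,0.008,1,0]}}

```text
time: 16.77
position: [560.5, 255.0, 39.3]
tcp_rot: [2.159, 2.281, 0.002]
force: [0.3, -1.1, 1.0]
grip_width: 66.9
```

>>> {"fn": "arm_command", "kwargs": {"commands": [0.26,0,0,0.1,0,0.26,0,0,0.2,0,0.26,0,0,0.28,0,0.26,0,0,0.3,0,0.26,0,0,0.3,0]}}

```text
time: 17.18
position: [559.7, 255.6, 6.7]
tcp_rot: [-2.158, -2.282, 0.001]
force: [-0.3, -0.2, -0.8]
grip_width: 63.5
```

Run:
```python
from h import *
st(); im,d,p=grab('wrist','w20'); st()
```

```text
t 17.18 pos [559.7 255.6   6.7] rot [-2.1579e+00 -2.2825e+00  1.3000e-03] F [-0.3 -0.2 -0.8] w 63.5
t 17.23 pos [560.  255.7   7.2] rot [-2.1581e+00 -2.2826e+00  4.0000e-04] F [ 0.1 -0.9  1.3] w 63.3
```

View pics/w20.png

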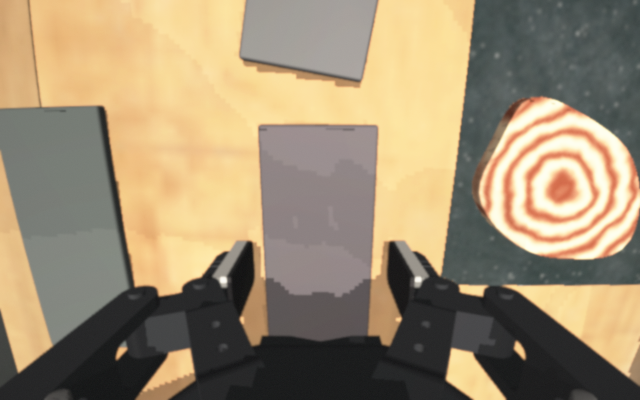

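>>> {"fn": "arm_command", "kwargs": {"commands": [0.28,0,0,0.03,0,0.28,0,0,0.05,0,0.28,0,0,0.06,0,0.28,0,0,0.06,0]}}

```text
time: 17.57
position: [559.9, 255.7, 1.1]
tcp_rot: [-2.158, -2.283, 0.0]
force: [-1.4, -0.5, 0.0]
grip_width: 61.3
```

>>> {"fn": "arm_command", "kwargs": {"commands": [0.28,0,0,0.01,0,0.28,0,0,0.02,0,0.28,0,0,0.03,0,0.28,0,0,0.03,0]}}

```text
time: 17.9
position: [559.9, 255.7, -1.9]
tcp_rot: [-2.158, -2.283, 0.0]
force: [1.0, -0.1, -0.2]
grip_width: 61.5
```

>>> {"fn": "arm_command", "kwargs": {"commands": [0.28,0,0,0.01,0,0.28,0,0,0.02,0,0.28,0,0,0.03,0,0.28,0,0,0.03,0]}}

```text
time: 18.23
position: [559.9, 255.6, -4.9]
tcp_rot: [-2.158, -2.283, 0.0]
force: [0.3, -0.0, -0.7]
grip_width: 61.2
```

>>> {"fn": "arm_command", "kwargs": {"commands": [0.33,0,0,-0.01,0,0.36,0,0,-0.01,0,0.4,0,0,-0.01,0,0.6,0,0,-0.01,0,0.6,0,0,-0.01,0,0.6,0,0,-0.01,0], "force": 40}}

```text
time: 18.73
position: [560.2, 255.7, -3.1]
tcp_rot: [2.158, 2.283, 0.001]
force: [-1.5, -0.0, 5.9]
grip_width: 52.6
```

Run:
```python
from h import *
st(); im,d,p=grab('wrist','w21'); st()
```

```text
t 18.73 pos [560.2 255.7  -3.1] rot [2.1581e+00 2.2827e+00 9.0000e-04] F [-1.5 -0.   5.9] w 52.6
t 18.78 pos [560.2 255.7  -3.1] rot [2.1582e+00 2.2827e+00 1.0000e-03] F [-2.8 -0.1  6.6] w 52.6
```

View pics/w21.png

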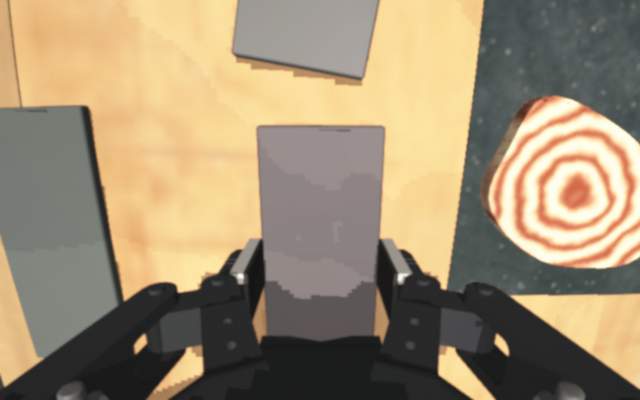

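Run:
```python
from h import *
s=arm.state();p=arm.camera_params('wrist'); w=pix2w('',[(258,126),(385,126)],z=6,p=p); Rt=R.from_rotvec(s['tcp_rot']).as_matrix()
print(w,((w-s['position'])@Rt).round(1)); plan([560,255.7,100],0.3)
```

```text
[[531.88897407 317.59224449   6.        ]
 [584.30143193 320.5765262    6.        ]] [[ 63.4 -24.8  -9.1]
 [ 63.4  27.7  -9. ]]
now [560.2 255.7  -3.1] yaw 3.21 t 18.8 -> shift/100 [ 0.    -0.002 -1.031] turn/90 0.0323 j [0.3  0.41 1.61 0.   1.12 0.25]
```

>>> {"fn": "arm_command", "kwargs": {"commands": [0.7,0,0,-0.1,0,0.7,0,0,-0.4,0,0.7,0,0,-0.8,0,0.7,0,0,-1,0,0.7,0,0,-1,0,0.7,0,0,-1,0], "force": 40}}

```text
time: 19.28
position: [560.6, 255.8, 98.0]
tcp_rot: [2.158, 2.282, 0.004]
force: [-0.8, -0.3, -2.1]
grip_width: 52.5
```

Run:
```python
from h import *
s=st(); im,d,p=grab('wrist','w22')
```

```text
t 19.28 pos [560.6 255.8  98. ] rot [2.1575 2.2819 0.0038] F [-0.8 -0.3 -2.1] w 52.5
```

View pics/w22.png

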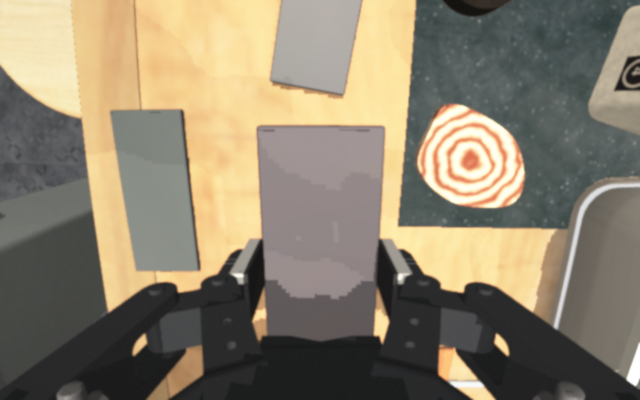

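Run:
```python
from h import *
plan([519,15.9,120],0.3)
```

```text
now [559.9 255.6  96.5] yaw 3.21 t 19.3 -> shift/100 [-2.37  -0.543 -0.236] turn/90 0.0323 j [0.3  0.31 1.52 0.   1.31 0.25]
```

>>> {"fn": "arm_command", "kwargs": {"commands": [0.7,-1,-0.2,-0.3,0.032,0.7,-1,-0.2,-0.3,0.032,0.7,-1,-0.2,-0.3,0.032,0.7,-1,-0.2,-0.3,0.032]}}

```text
time: 19.67
position: [545.2, 151.1, 126.6]
tcp_rot: [2.218, 2.225, -0.001]
force: [-0.1, -0.2, -0.7]
grip_width: 52.8
```

>>> {"fn": "arm_command", "kwargs": {"commands": [0.7,-1,-0.15,0,0,0.7,-1,-0.15,0,0,0.7,-1,-0.15,0,0,0.7,-1,-0.15,0,0]}}

```text
time: 20.0
position: [530.3, 51.7, 125.0]
tcp_rot: [-2.217, -2.224, 0.003]
force: [0.1, 0.1, -1.8]
grip_width: 52.5
```

Run:
```python
from h import *
s=st(); im,d,p=grab('wrist','w23')
plan([519,15.9,120],0.3)
```

```text
t 20.00 pos [530.3  51.7 125. ] rot [-2.2173 -2.2238  0.0032] F [ 0.1  0.1 -1.8] w 52.5
now [530.7  53.3 125.2] yaw 0.18 t 20.1 -> shift/100 [-0.373 -0.118  0.052] turn/90 -0.0013 j [-0.04  0.13  1.68  0.    1.33 -0.05]
```

View pics/w23.png

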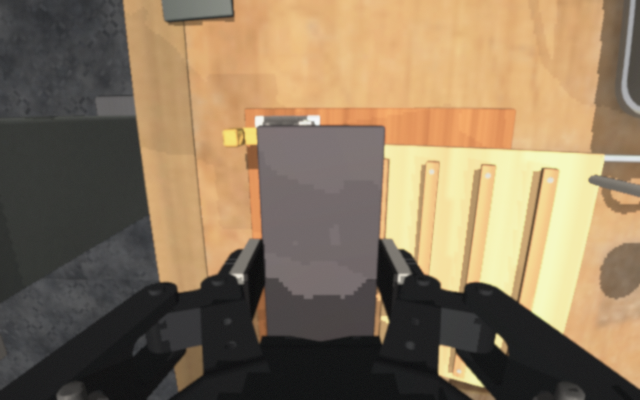

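Move above the placing spot, then lower to about 15 mm above release and check.

>>> {"fn": "arm_command", "kwargs": {"commands": [0.7,-0.374,-0.118,0,-0.001,0.7,-0.374,-0.118,0,-0.001,0.7,-0.374,-0.118,0.4,-0.001,0.7,-0.374,-0.118,0.6,-0.001,0.7,-0.374,-0.118,0.65,-0.001,0.7,-0.374,-0.118,0.65,-0.001]}}

```text
time: 20.55
position: [518.8, 18.0, 59.7]
tcp_rot: [-2.21, -2.228, 0.003]
force: [-0.7, -0.3, 0.2]
grip_width: 52.3
```

Run:
```python
from roof import *
s=st(); im,d,p=grab('wrist','w24'); s=arm.state()
plan([519,15.9,46.5],0.3)
cv2.imwrite('pics/w24z.png',cv2.resize(im[60:260,220:460],None,fx=3,fy=3,interpolation=cv2.INTER_CUBIC))
```

```text
t 20.55 pos [518.8  18.   59.7] rot [-2.2104 -2.2281  0.0033] F [-0.7 -0.3  0.2] w 52.3
now [519.6  17.8  61.2] yaw 0.46 t 20.6 -> shift/100 [-0.019 -0.006  0.147] turn/90 0.0018 j [-0.11  0.16  1.79  0.    1.2  -0.12]
```

View pics/w24z.png

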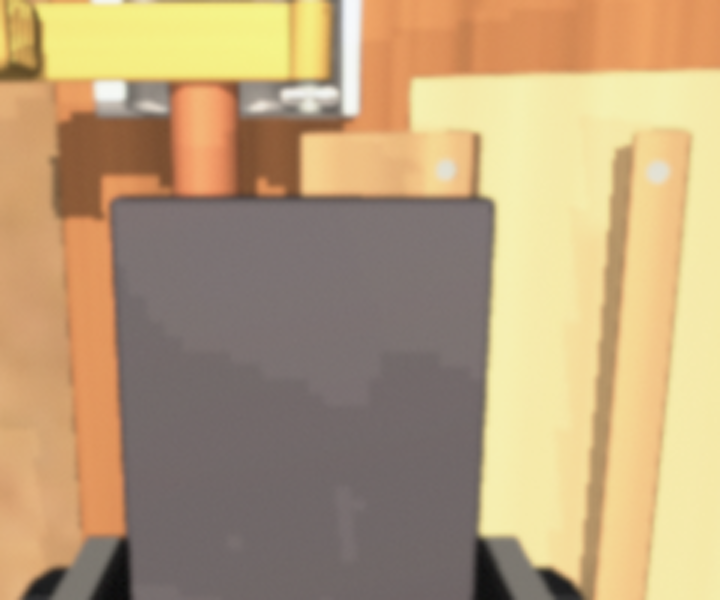

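Run:
```python
from roof import *
s=arm.state(); p=arm.camera_params('wrist'); M=cv2.Rodrigues(p['rvec'])[0]; c=-M.T@p['tvec']
Rt=R.from_rotvec(s['tcp_rot']).as_matrix(); T=s['position']
print('cam in tool',(Rt.T@(c-T)).round(2)); print((Rt.T@M.T).round(4))
a=lambda u,v:((u+.5)/3-.5+220,(v+.5)/3-.5+60)
tz=T[2]+9.1
f=lambda uv,z:((pix2w('',uv,z=z,p=p)-T)@Rt).round(2)
print('slate edges at top', f([a(112,210),a(493,210),a(123,480),a(482,480)],tz))
print('batten0 upper edge', f([a(478,140),a(478,190)],48.6)); print('batten0 lower edge',f([a(301,140),a(301,195)],27+23*s24))
print('b1 upper',f([a(691,135)],27+85*s24))
print('rod',f([a(172,150),a(238,150)],32))
print(pix2w('',[a(478,165),a(301,165),a(691,135),a(205,150)],z=[48.6,36.35,61.57,32.],p=p))
```

```text
cam in tool [  67.69    0.84 -142.53]
[[ 8.000e-04 -9.658e-01 -2.594e-01]
 [ 1.000e+00  8.000e-04  2.000e-04]
 [ 0.000e+00 -2.594e-01  9.658e-01]]
slate edges at top [[ 61.92 -25.4   -9.04]
 [ 61.97  27.23  -9.11]
 [ 22.65 -25.71  -9.06]
 [ 22.72  27.62  -9.13]]
batten0 upper edge [[71.88 28.63 12.61]
 [64.16 28.97 12.61]]
batten0 lower edge [[72.11  0.68 24.89]
 [62.95  0.68 24.89]]
b1 upper [[72.53 57.41 -0.4 ]]
rod [[ 70.56 -21.92  29.28]
 [ 70.54 -10.35  29.26]]
[[547.86110538  86.06843562  48.6       ]
 [519.7248307   85.77752674  36.35      ]
 [576.44710231  90.77927547  61.57      ]
 [502.88865503  88.21468018  32.        ]]
```

>>> {"fn": "arm_command", "kwargs": {"commands": [0.7,-0.022,0.004,0.05,0.002,0.7,-0.022,0.004,0.1,0.002,0.7,-0.022,0.004,0.14,0.002,0.7,-0.022,0.004,0.145,0.002,0.7,-0.022,0.004,0.145,0.002]}}

```text
time: 21.02
position: [520.0, 15.0, 46.8]
tcp_rot: [-2.217, -2.226, 0.0]
force: [0.7, -0.4, -1.9]
grip_width: 52.6
```

Run:
```python
from roof import *
s=st(); im,d,p=grab('wrist','w25'); s=st()
cv2.imwrite('pics/w25z.png',cv2.resize(im[60:260,220:460],None,fx=3,fy=3,interpolation=cv2.INTER_CUBIC))
```

```text
t 21.02 pos [520.   15.   46.8] rot [-2.2166 -2.2259  0.    ] F [ 0.7 -0.4 -1.9] w 52.6
t 21.07 pos [520.1  14.9  47. ] rot [2.2168e+00 2.2260e+00 3.0000e-04] F [ 0.1 -0.4 -0.1] w 52.9
```

View pics/w25z.png

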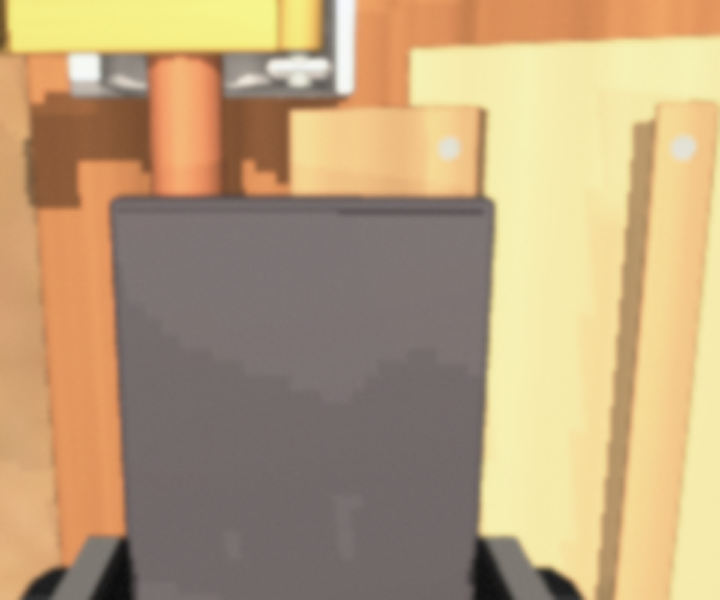

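>>> {"fn": "arm_command", "kwargs": {"commands": [0.7,0.005,0,0.005,0,0.7,0.005,0,0.005,0,0.34,0.005,0,0.005,0,0.31,0.005,0,0.005,0,0.3,0.005,0,0.005,0,0.3,0.005,0,0.005,0]}}

```text
time: 21.57
position: [520.1, 15.4, 46.4]
tcp_rot: [2.217, 2.226, 0.0]
force: [-0.7, -0.1, 0.3]
grip_width: 59.9
```

Run:
```python
from roof import *
s=st(); im,d,p=grab('wrist','w26'); s=st()
cv2.imwrite('pics/w26z.png',cv2.resize(im[60:260,180:460],None,fx=2.8,fy=2.8,interpolation=cv2.INTER_CUBIC))
```

```text
t 21.57 pos [520.1  15.4  46.4] rot [2.2167e+00 2.2261e+00 2.0000e-04] F [-0.7 -0.1  0.3] w 59.9
t 21.62 pos [520.1  15.4  46.4] rot [-2.2167e+00 -2.2261e+00 -2.0000e-04] F [ 0.1  0.5 -0.7] w 59.8
```

View pics/w26z.png

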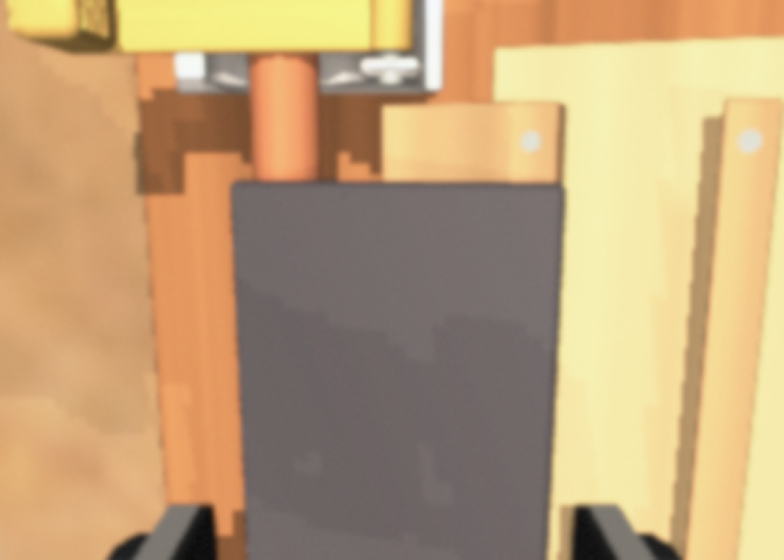

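>>> {"fn": "arm_command", "kwargs": {"commands": [0.3,0,0,-0.1,0,0.3,0,0,-0.4,0,0.1,0,0,-0.8,0,0,0,0,-1,0,0,0,0,-1,0,0,0,0,-1,0]}}

```text
time: 22.12
position: [520.6, 15.4, 148.1]
tcp_rot: [2.215, 2.225, 0.003]
force: [-0.0, -0.4, -2.1]
grip_width: 85.4
```

>>> {"fn": "arm_command", "kwargs": {"commands": [0,-0.7,0,-0.8,0,0,-0.7,0,-0.8,0,0,-0.7,0,-0.8,0,0,-0.7,0,-0.8,0]}}

```text
time: 22.45
position: [521.1, -57.2, 229.3]
tcp_rot: [2.217, 2.221, 0.002]
force: [-0.2, 0.5, 0.1]
grip_width: 85.8
```

```bash
cat >> roof.py <<'E'
def check(im,d,p,seed,q,k=0,tol=16):
    """cloud of a laid slate -> roof-frame stats"""
    m=np.zeros((402,642),np.uint8); g=cv2.GaussianBlur(im,(3,3),0)
    cv2.floodFill(g,m,seed,0,(tol,)*3,(tol,)*3,4|cv2.FLOODFILL_MASK_ONLY|cv2.FLOODFILL_FIXED_RANGE|(255<<8)); m=m[1:-1,1:-1]>0
    W=cloud(d,p)[m]; W=W[np.isfinite(W[:,2])]
    dx=W[:,0]-q[0];dy=W[:,1]-q[1];c,s=np.cos(q[2]),np.sin(q[2]); X=c*dx+s*dy;Y=-s*dx+c*dy;Z=W[:,2]-27
    A=np.c_[X,Y,np.ones(len(X))]; co=np.linalg.lstsq(A,Z,rcond=None)[0]
    rx=X*c24+Z*s24; rz=-X*s24+Z*c24
    print('slope deg',np.degrees(np.arctan(co[:2])).round(2),'roof x',np.percentile(rx,[.5,99.5]).round(1),'y',np.percentile(Y,[.5,99.5]).round(1),'rz mean %.1f'%rz.mean(),'exp x %.1f..%.1f'%(1.1+32*k,54.2+32*k))
E
python3 - <<'E'
from roof import *
s=st(); im,d,p=grab('wrist','w27'); s=st()
check(im,d,p,(300,140),[498.5,14.2,.0048])
E
```

```text
t 22.45 pos [521.1 -57.2 229.3] rot [2.2165 2.2213 0.0023] F [-0.2  0.5  0.1] w 85.8
t 22.50 pos [520.6 -55.8 227.1] rot [2.2182e+00 2.2231e+00 1.0000e-03] F [ 0.5 -0.6 -1.2] w 85.1
slope deg [13.23  0.14] roof x [ 3.5 54.3] y [-63.2  62.8] rz mean 10.7 exp x 1.1..54.2
```

View pics/w27.png

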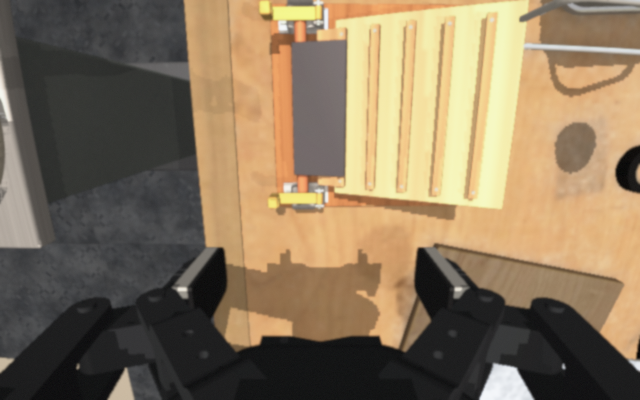

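>>> {"fn": "arm_command", "kwargs": {"commands": [0,1,-0.3,0,0,0,1,-0.3,0,0,0,1,-0.3,0,0]}}

```text
time: 22.75
position: [488.0, 48.5, 224.6]
tcp_rot: [-2.214, -2.224, 0.002]
force: [-1.1, 0.2, 1.2]
grip_width: 85.4
```

>>> {"fn": "arm_command", "kwargs": {"commands": [0,1,-0.3,0,0,0,1,-0.3,0,0,0,1,-0.3,0,0]}}

```text
time: 23.0
position: [457.2, 148.7, 224.8]
tcp_rot: [-2.213, -2.226, 0.002]
force: [1.1, -0.5, 0.3]
grip_width: 85.1
```

>>> {"fn": "arm_command", "kwargs": {"commands": [0,0.8,-0.25,0.8,-0.033,0,0.8,-0.25,0.8,-0.033,0,0.8,-0.25,0.8,-0.033,0.2,0.8,-0.25,0.8,-0.033,0.2,0.8,-0.25,0.8,-0.033]}}

```text
time: 23.42
position: [432.2, 226.0, 143.9]
tcp_rot: [-2.154, -2.284, 0.006]
force: [0.5, 0.3, -0.2]
grip_width: 68.0
```

Run:
```python
from roof import *
s=st(); im,d,p=grab('wrist','w28'); s=st()
plan([433.6,256,40],3.3)
```

```text
t 23.42 pos [432.2 226.  143.9] rot [-2.1536 -2.2841  0.0061] F [ 0.5  0.3 -0.2] w 68.0
t 23.47 pos [433.3 225.4 145.3] rot [-2.1558 -2.2838  0.0031] F [-0.4  0.2 -0.2] w 68.2
now [433.3 225.4 145.3] yaw 3.30 t 23.5 -> shift/100 [0.306 0.023 1.052] turn/90 0.0000 j [ 0.32  0.02  1.76 -0.    1.37  0.26]
```

View pics/w28.png

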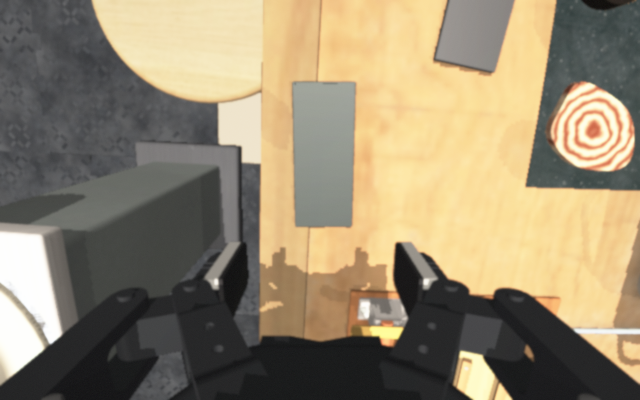

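Run:
```python
from roof import *
s=st(); im,d,p=grab('wrist','w28b'); c,a=seg(im,p,(325,150)); s=st()
w=pix2w('',[(292,82),(355,82),(352.5,227.5),(295,227)],z=6,p=p); print(w.round(1),w.mean(0)); c2=w.mean(0)
plan([c2[0],c2[1],48],a);
```

```text
t 23.47 pos [433.3 225.4 145.3] rot [-2.1558 -2.2838  0.0031] F [-0.4  0.2 -0.2] w 68.2
slate c [432.8 263.3] L [115.7  51.9] short-dir 3.48
t 23.52 pos [434.  225.  146.1] rot [-2.1576e+00 -2.2831e+00  9.0000e-04] F [-1.   0.7  0.9] w 68.3
[[404.6 318.8   6. ]
 [457.7 321.9   6. ]
 [466.5 192.    6. ]
 [412.1 189.3   6. ]] [435.21093747 255.51643471   6.        ]
now [434.  225.  146.1] yaw 3.24 t 23.5 -> shift/100 [0.304 0.03  0.981] turn/90 -0.0027 j [ 0.32  0.02  1.76 -0.    1.37  0.26]
```

>>> {"fn": "arm_command", "kwargs": {"commands": [0.24,0.305,0.02,0.4,-0.002,0.24,0.305,0.02,0.8,-0.002,0.24,0.305,0.02,0.98,-0.002,0.24,0.305,0.02,0.98,-0.002,0.24,0.305,0.02,0.98,-0.002]}}

```text
time: 23.93
position: [434.7, 255.0, 48.7]
tcp_rot: [-2.155, -2.285, 0.002]
force: [-0.5, 0.4, 1.3]
grip_width: 65.0
```

Run:
```python
from roof import *
s=st(); im,d,p=grab('wrist','w29'); s=st(); plan([434.8,255.5,-4.9],3.4)
```

```text
t 23.93 pos [434.7 255.   48.7] rot [-2.1555e+00 -2.2849e+00  1.5000e-03] F [-0.5  0.4  1.3] w 65.0
t 23.98 pos [435.5 255.3  50. ] rot [2.1555e+00 2.2847e+00 2.1000e-03] F [ 0.4 -0.   1.4] w 64.8
now [435.5 255.3  50. ] yaw 3.34 t 24.0 -> shift/100 [ 0.002 -0.008  0.549] turn/90 -0.0007 j [0.38 0.14 1.83 0.   1.17 0.32]
```

View pics/w29.png

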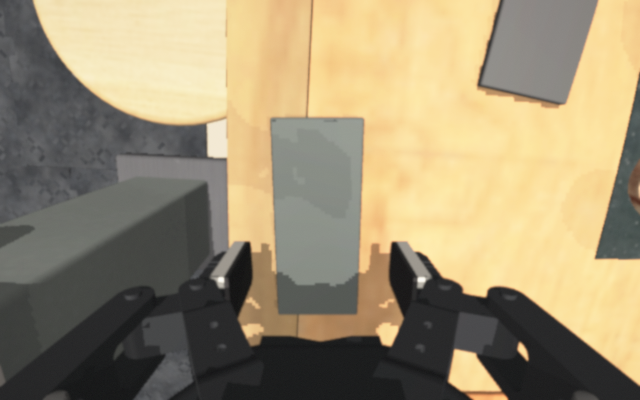

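>>> {"fn": "arm_command", "kwargs": {"commands": [0.28,0,-0.008,0.25,0,0.28,0,-0.008,0.4,0,0.28,0,-0.008,0.48,0,0.28,0,-0.008,0.52,0,0.28,0,-0.008,0.535,0,0.28,0,-0.008,0.535,0]}}

```text
time: 24.48
position: [434.4, 255.7, -4.1]
tcp_rot: [2.155, 2.286, 0.002]
force: [0.1, -0.2, 0.3]
grip_width: 61.5
```

Run:
```python
from roof import *
s=st()
```

```text
t 24.48 pos [434.4 255.7  -4.1] rot [2.1547e+00 2.2855e+00 2.2000e-03] F [ 0.1 -0.2  0.3] w 61.5
```

>>> {"fn": "arm_command", "kwargs": {"commands": [0.33,0,0,0,0,0.36,0,0,0,0,0.4,0,0,0,0,0.6,0,0,0,0,0.7,0,0,0,0,0.7,0,0,0,0], "force": 40}}

```text
time: 24.98
position: [434.1, 255.9, -3.5]
tcp_rot: [2.154, 2.286, 0.002]
force: [-7.6, -2.7, 19.7]
grip_width: 52.3
```

Run:
```python
from roof import *
s=st(); im,d,p=grab('wrist','w30'); s=st()
```

```text
t 24.98 pos [434.1 255.9  -3.5] rot [2.1543e+00 2.2860e+00 2.1000e-03] F [-7.6 -2.7 19.7] w 52.3
t 25.03 pos [434.2 255.9  -3.5] rot [2.1543e+00 2.2860e+00 2.1000e-03] F [-6.7 -3.  18.7] w 52.7
```

View pics/w30.png

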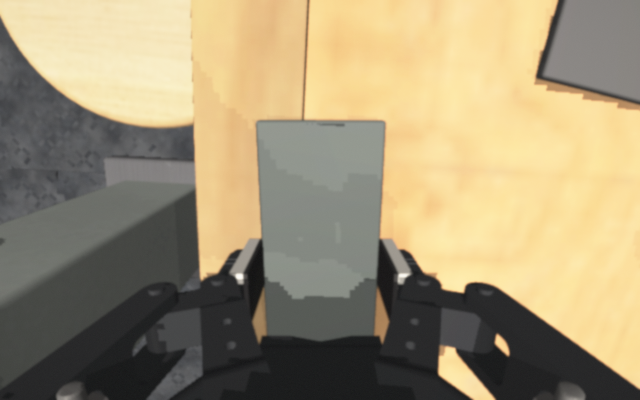

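Run:
```python
from h import *
s=arm.state();p=arm.camera_params('wrist'); w=pix2w('',[(257.5,121),(385.5,121)],z=6,p=p); Rt=R.from_rotvec(s['tcp_rot']).as_matrix()
print(((w-s['position'])@Rt).round(1)); plan([549,15,150],0.3)
```

```text
[[ 65.4 -24.8  -9.5]
 [ 65.4  27.7  -9.4]]
now [434.2 255.9  -3.5] yaw 3.40 t 25.0 -> shift/100 [-2.472  1.006 -1.535] turn/90 0.0344 j [0.38 0.21 1.88 0.   1.05 0.32]
```

>>> {"fn": "arm_command", "kwargs": {"commands": [0.7,0,0,-0.1,0,0.7,0,0,-0.4,0,0.7,0,0,-0.8,0,0.7,-0.2,0.2,-1,0.01,0.7,-0.6,0.4,-1,0.02,0.7,-0.6,0.4,-1,0.034,0.7,-0.6,0.4,-1,0.034]}}

```text
time: 25.62
position: [478.2, 196.5, 95.9]
tcp_rot: [2.219, 2.223, 0.002]
force: [-0.7, 0.0, -0.3]
grip_width: 52.6
```

>>> {"fn": "arm_command", "kwargs": {"commands": [0.7,-0.9,0.6,-0.4,0,0.7,-0.9,0.6,-0.4,0,0.7,-0.9,0.6,-0.4,0,0.7,-0.9,0.6,-0.4,0]}}

```text
time: 25.95
position: [540.4, 105.5, 137.2]
tcp_rot: [2.215, 2.224, 0.003]
force: [0.6, 0.1, 0.5]
grip_width: 52.8
```

Run:
```python
from h import *
st(); im,d,p=grab('wrist','w31'); plan([549.3,15,90],0.3)
```

```text
t 25.95 pos [540.4 105.5 137.2] rot [2.2147 2.2241 0.0031] F [0.6 0.1 0.5] w 52.8
now [538.8 107.3 135.9] yaw 0.24 t 26.0 -> shift/100 [-0.924  0.1    0.459] turn/90 -0.0007 j [0.06 0.15 1.64 0.   1.36 0.05]
```

View pics/w31.png

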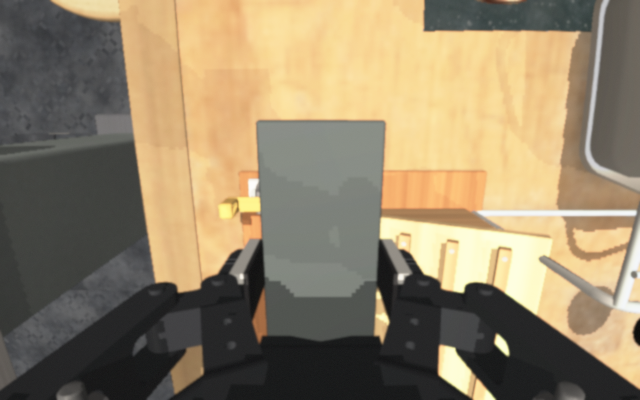

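>>> {"fn": "arm_command", "kwargs": {"commands": [0.7,-0.93,0.1,0,-0.001,0.7,-0.93,0.1,0,-0.001,0.7,-0.93,0.1,0,-0.001,0.7,-0.93,0.1,0.3,-0.001,0.7,-0.93,0.1,0.55,-0.001,0.7,-0.93,0.1,0.6,-0.001,0.7,-0.93,0.1,0.6,-0.001]}}

```text
time: 26.58
position: [546.8, 16.8, 73.4]
tcp_rot: [-2.21, -2.229, 0.003]
force: [0.3, 0.0, -0.9]
grip_width: 52.2
```

Run:
```python
from h import *
st(); im,d,p=grab('wrist','w32'); plan([549.3,14.0,59.2],0.3)
cv2.imwrite('pics/w32z.png',cv2.resize(im[60:260,220:460],None,fx=3,fy=3,interpolation=cv2.INTER_CUBIC))
```

```text
t 26.58 pos [546.8  16.8  73.4] rot [-2.2097 -2.2287  0.0032] F [ 0.3  0.  -0.9] w 52.2
now [547.8  16.6  75. ] yaw 0.49 t 26.6 -> shift/100 [-0.026  0.015  0.158] turn/90 0.0022 j [-0.11  0.2   1.71  0.    1.24 -0.12]
```

View pics/w32z.png

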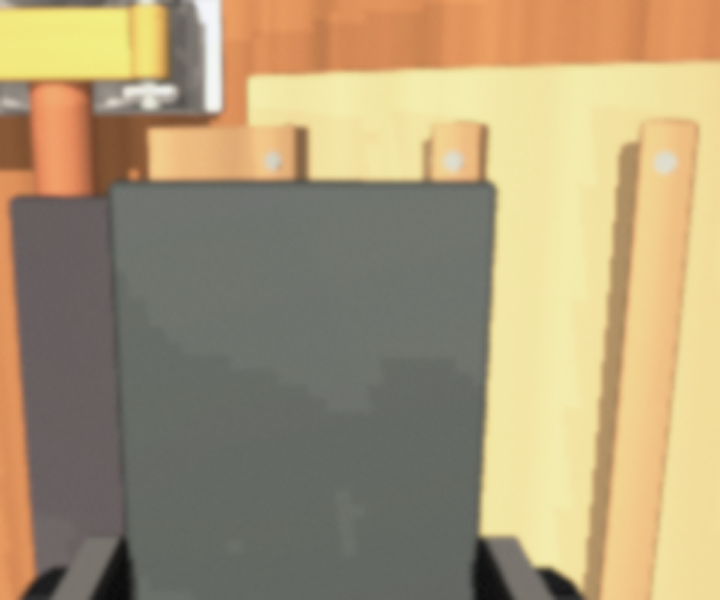

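>>> {"fn": "arm_command", "kwargs": {"commands": [0.7,-0.026,0.017,0.05,0.002,0.7,-0.026,0.017,0.1,0.002,0.7,-0.026,0.017,0.14,0.002,0.7,-0.026,0.017,0.155,0.002,0.7,-0.026,0.017,0.155,0.002]}}

```text
time: 27.05
position: [549.8, 12.9, 59.1]
tcp_rot: [-2.217, -2.226, 0.0]
force: [0.6, 0.2, -0.9]
grip_width: 52.3
```

Run:
```python
from h import *
st(); im,d,p=grab('wrist','w33'); plan([549.3,14.0,59.0],0.3)
```

```text
t 27.05 pos [549.8  12.9  59.1] rot [-2.2165e+00 -2.2258e+00  2.0000e-04] F [ 0.6  0.2 -0.9] w 52.3
now [549.9  12.9  59.3] yaw 0.24 t 27.1 -> shift/100 [ 0.011 -0.006  0.003] turn/90 -0.0007 j [-0.12  0.22  1.72  0.    1.2  -0.12]
```

>>> {"fn": "arm_command", "kwargs": {"commands": [0.7,0.011,-0.006,0.003,0,0.7,0.011,-0.006,0.003,0,0.7,0.011,-0.006,0.003,0,0.34,0.011,-0.006,0.003,0,0.31,0.011,-0.006,0.003,0,0.3,0.011,-0.006,0.003,0,0.3,0.011,-0.006,0.003,0]}}

```text
time: 27.68
position: [549.4, 14.0, 59.1]
tcp_rot: [2.217, 2.226, 0.0]
force: [0.9, -0.4, 0.2]
grip_width: 60.1
```

Run:
```python
from roof import *
s=st(); im,d,p=grab('wrist','w34'); s=st()
cv2.imwrite('pics/w34z.png',cv2.resize(im[60:260,180:460],None,fx=2.8,fy=2.8,interpolation=cv2.INTER_CUBIC))
```

```text
t 27.68 pos [549.4  14.   59.1] rot [2.2167e+00 2.2261e+00 2.0000e-04] F [ 0.9 -0.4  0.2] w 60.1
t 27.73 pos [549.3  14.   59.1] rot [-2.2167e+00 -2.2261e+00 -1.0000e-04] F [-0.8 -0.1 -0.1] w 59.5
```

View pics/w34z.png

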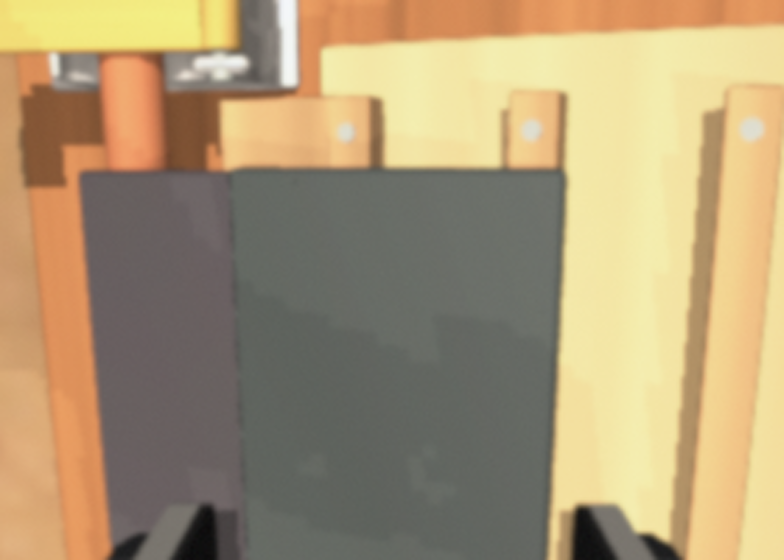

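>>> {"fn": "arm_command", "kwargs": {"commands": [0.3,0,0,-0.1,0,0.3,0,0,-0.4,0,0.1,0,0,-0.8,0,0,0,0,-1,0,0,0,0,-1,0,0,0,0,-1,0]}}

```text
time: 28.23
position: [549.9, 13.9, 161.0]
tcp_rot: [2.215, 2.225, 0.003]
force: [-0.4, 0.7, 0.5]
grip_width: 85.1
```

>>> {"fn": "arm_command", "kwargs": {"commands": [0,-0.7,0,-0.8,0,0,-0.7,0,-0.8,0,0,-0.7,0,-0.8,0,0,-0.7,0,-0.8,0]}}

```text
time: 28.57
position: [550.4, -58.8, 242.3]
tcp_rot: [2.217, 2.221, 0.002]
force: [-0.0, 0.7, -0.2]
grip_width: 85.5
```

Run:
```python
from roof import *
st(); im,d,p=grab('wrist','w35')
q=[498.5,14.2,.0048]
check(im,d,p,(295,140),q,1); check(im,d,p,(262,140),q,0)
```

```text
t 28.57 pos [550.4 -58.8 242.3] rot [2.2166 2.2209 0.0024] F [-0.   0.7 -0.2] w 85.5
slope deg [18.6   0.14] roof x [ 4.7 86.1] y [-62.6  63. ] rz mean 11.4 exp x 33.1..86.2
slope deg [30.37 -1.16] roof x [-39.6  10.7] y [-90.   67.3] rz mean -11.4 exp x 1.1..54.2
```

View pics/w35.png

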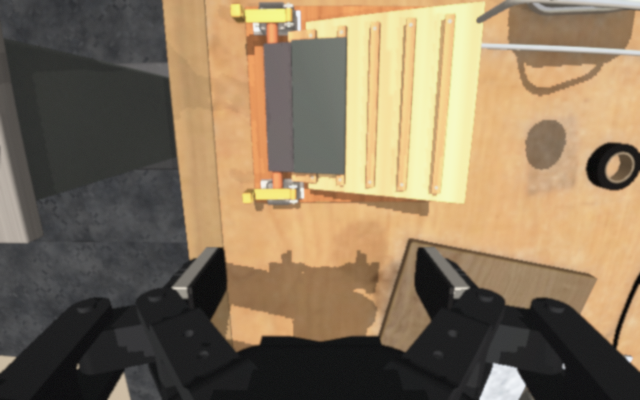

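>>> {"fn": "arm_command", "kwargs": {"commands": [0,1,0,0,0,0,1,0,0,0,0,1,0,0,0]}}

```text
time: 28.87
position: [548.2, 47.9, 237.4]
tcp_rot: [-2.213, -2.225, 0.001]
force: [-0.1, 0.4, 0.3]
grip_width: 85.7
```

>>> {"fn": "arm_command", "kwargs": {"commands": [0,1,0,0,0,0,1,0,0,0,0,1,0,0,0]}}

```text
time: 29.12
position: [547.4, 148.6, 237.3]
tcp_rot: [-2.212, -2.227, 0.002]
force: [0.8, -0.0, 0.2]
grip_width: 85.7
```

>>> {"fn": "arm_command", "kwargs": {"commands": [0,1,0,0,0,0,1,0,0,0,0,1,0,0,0]}}

```text
time: 29.37
position: [546.8, 248.6, 237.1]
tcp_rot: [-2.212, -2.227, 0.002]
force: [0.3, 0.8, 0.5]
grip_width: 85.4
```

>>> {"fn": "arm_command", "kwargs": {"commands": [0,1,0,0.5,0.08,0.2,1,0,0.5,0.08,0.2,1,0,0.5,0.08,0.2,1,0,0.5,0.08,0.2,1,0,0.5,0.08]}}

```text
time: 29.78
position: [546.3, 345.4, 186.1]
tcp_rot: [-2.348, -2.085, 0.007]
force: [0.2, -1.2, 0.5]
grip_width: 68.4
```

Run:
```python
from roof import *
st(); im,d,p=grab('wrist','w36'); s=st()
```

```text
t 29.78 pos [546.3 345.4 186.1] rot [-2.3482 -2.0848  0.0068] F [ 0.2 -1.2  0.5] w 68.4
t 29.83 pos [546.9 344.4 187.4] rot [-2.35   -2.0838  0.0043] F [0.4 0.3 1.1] w 68.2
```

View pics/w36.png

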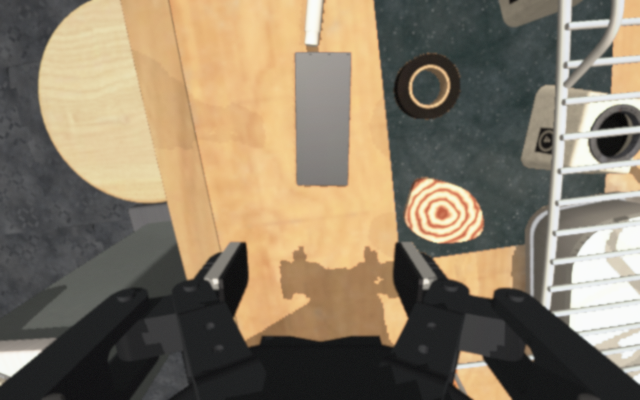

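Run:
```python
from roof import *
st(); im,d,p=grab('wrist','w36b'); s=st()
cv2.imwrite('pics/w36z.png',cv2.resize(im[20:210,270:380],None,fx=4,fy=3,interpolation=cv2.INTER_CUBIC))
c,a=seg(im,p,(322,150)); plan([c[0],c[1],60],a)
```

```text
t 29.83 pos [546.9 344.4 187.4] rot [-2.35   -2.0838  0.0043] F [0.4 0.3 1.1] w 68.2
t 29.88 pos [547.5 343.8 188.3] rot [-2.3514e+00 -2.0829e+00  2.0000e-03] F [0.4 0.8 0.9] w 68.2
slate c [552.8 388.3] L [51.4 89.1] short-dir -7.03
now [547.5 343.8 188.3] yaw -6.93 t 29.9 -> shift/100 [4.490e-01 1.000e-03 1.283e+00] turn/90 0.0011 j [ 0.44  0.32  1.32 -0.    1.51  0.56]
```

View pics/w36z.png

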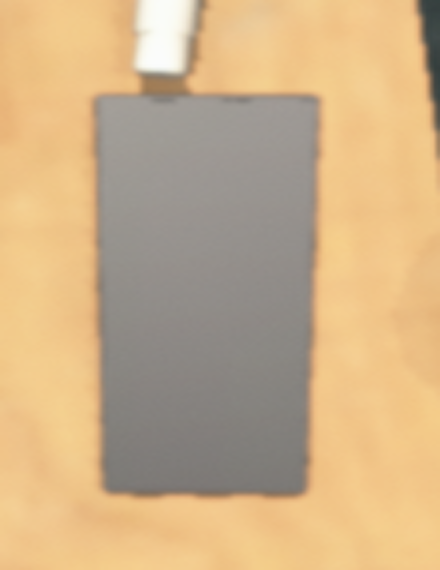

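Run:
```python
from roof import *
p=arm.camera_params('wrist'); f=lambda x,y:((x+.5)/4-.5+270,(y+.5)/3-.5+20)
w=pix2w('',[f(97,95),f(319,95),f(307,492),f(103,492)],z=6,p=p); print(w.round(1),w.mean(0)); v=(w[0]+w[1]-w[2]-w[3]); print(np.degrees(np.arctan2(v[1],v[0]))-90, np.linalg.norm(v)/2)
plan([*w.mean(0)[:2],60],-7)
```

```text
[[538.  473.1   6. ]
 [590.6 466.7   6. ]
 [574.8 338.5   6. ]
 [521.6 344.9   6. ]] [556.25188953 405.79134193   6.        ]
-7.1820930559197365 129.24528682682177
now [547.5 343.8 188.3] yaw -6.93 t 29.9 -> shift/100 [0.627 0.014 1.283] turn/90 0.0008 j [ 0.44  0.32  1.32 -0.    1.51  0.56]
```

>>> {"fn": "arm_command", "kwargs": {"commands": [0.24,0.625,0.01,0.4,0.002,0.24,0.625,0.01,0.8,0.002,0.24,0.625,0.01,1,0.002,0.24,0.625,0.01,1,0.002,0.24,0.625,0.01,1,0.002]}}

```text
time: 30.3
position: [555.9, 404.8, 88.0]
tcp_rot: [-2.355, -2.078, 0.005]
force: [-0.2, -0.2, 1.2]
grip_width: 64.8
```

>>> {"fn": "arm_command", "kwargs": {"commands": [0.26,0,0,0.2,0,0.26,0,0,0.4,0,0.26,0,0,0.45,0,0.26,0,0,0.45,0]}}

```text
time: 30.63
position: [557.0, 405.1, 45.5]
tcp_rot: [2.356, 2.078, 0.001]
force: [-0.0, 0.1, 0.2]
grip_width: 63.6
```

Run:
```python
from roof import *
s=st(); im,d,p=grab('wrist','w37'); s=st(); plan([556.2,405.8,-4.5],-7.1)
```

```text
t 30.63 pos [557.  405.1  45.5] rot [2.3564e+00 2.0776e+00 1.1000e-03] F [-0.   0.1  0.2] w 63.6
t 30.68 pos [557.4 405.5  46.4] rot [2.356  2.0776 0.003 ] F [ 0.1 -0.3  0.1] w 62.8
now [557.4 405.5  46.4] yaw -7.19 t 30.7 -> shift/100 [ 0.001 -0.013  0.509] turn/90 -0.0009 j [0.52 0.49 1.37 0.   1.28 0.64]
```

View pics/w37.png

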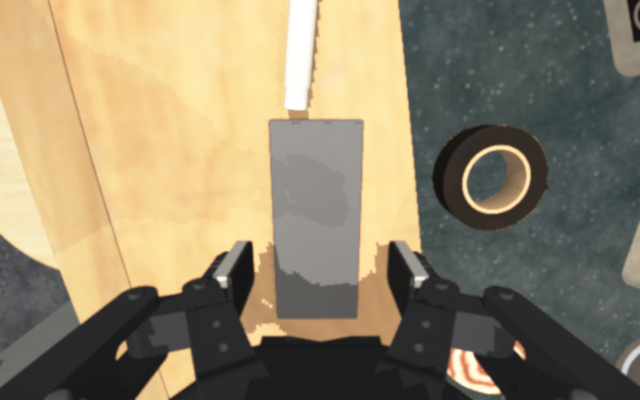

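>>> {"fn": "arm_command", "kwargs": {"commands": [0.28,0,-0.01,0.25,0,0.28,0,-0.01,0.38,0,0.28,0,-0.01,0.45,0,0.28,0,-0.01,0.49,0,0.28,0,-0.01,0.5,0,0.28,0,-0.01,0.5,0]}}

```text
time: 31.18
position: [555.9, 406.2, -5.1]
tcp_rot: [2.355, 2.079, 0.001]
force: [0.6, -0.6, 0.2]
grip_width: 61.7
```

Run:
```python
from roof import *
s=st()
```

```text
t 31.18 pos [555.9 406.2  -5.1] rot [2.3554e+00 2.0788e+00 1.1000e-03] F [ 0.6 -0.6  0.2] w 61.7
```

>>> {"fn": "arm_command", "kwargs": {"commands": [0.33,0,0,0,0,0.36,0,0,0,0,0.4,0,0,0,0,0.6,0,0,0,0,0.7,0,0,0,0,0.7,0,0,0,0], "force": 40}}

```text
time: 31.68
position: [556.5, 406.7, -3.4]
tcp_rot: [2.355, 2.079, 0.005]
force: [-2.8, -1.8, 15.1]
grip_width: 52.6
```

Run:
```python
from roof import *
s=st(); im,d,p=grab('wrist','w38'); s=st()
```

```text
t 31.68 pos [556.5 406.7  -3.4] rot [2.3551 2.0786 0.0048] F [-2.8 -1.8 15.1] w 52.6
t 31.73 pos [556.4 406.7  -3.4] rot [2.3551 2.0787 0.0048] F [-3.  -0.7 15.6] w 52.4
```

View pics/w38.png

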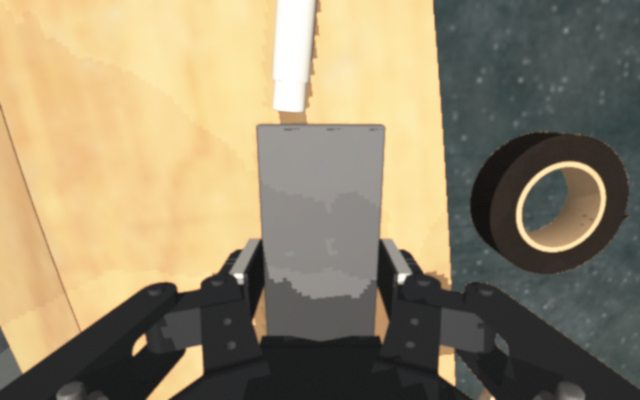

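Run:
```python
from h import *
s=arm.state();p=arm.camera_params('wrist'); w=pix2w('',[(257.5,125.5),(385.5,125.5)],z=6,p=p); Rt=R.from_rotvec(s['tcp_rot']).as_matrix()
print(((w-s['position'])@Rt).round(1)); plan([578.5,15.6,150],0.3)
```

```text
[[ 63.7 -25.4  -9.3]
 [ 63.7  27.5  -9.2]]
now [556.4 406.7  -3.4] yaw -7.13 t 31.7 -> shift/100 [-3.85   0.708 -1.54 ] turn/90 -0.0826 j [0.52 0.54 1.41 0.   1.19 0.64]
```

>>> {"fn": "arm_command", "kwargs": {"commands": [0.7,0,0,-0.1,0,0.7,0,0,-0.4,0,0.7,0,0,-0.8,0,0.7,0,0,-1,0,0.7,-0.4,0,-1,-0.03,0.7,-0.6,0,-1,-0.083,0.7,-0.6,0,-1,-0.083]}}

```text
time: 32.32
position: [548.1, 343.5, 95.6]
tcp_rot: [2.21, 2.232, 0.001]
force: [-1.0, 0.1, -1.1]
grip_width: 52.7
```

>>> {"fn": "arm_command", "kwargs": {"commands": [0.7,-1,0.1,-0.5,0,0.7,-1,0.1,-0.5,0,0.7,-1,0.1,-0.5,0,0.7,-1,0.1,-0.5,0]}}

```text
time: 32.65
position: [560.4, 243.0, 148.1]
tcp_rot: [2.217, 2.222, 0.006]
force: [0.2, -0.4, -1.8]
grip_width: 52.7
```

>>> {"fn": "arm_command", "kwargs": {"commands": [0.7,-1,0.1,0,0,0.7,-1,0.1,0,0,0.7,-1,0.1,0,0,0.7,-1,0.1,0,0]}}

```text
time: 32.98
position: [569.8, 143.5, 144.8]
tcp_rot: [2.218, 2.223, 0.0]
force: [0.6, 0.8, -0.3]
grip_width: 52.8
```

Run:
```python
from h import *
st(); im,d,p=grab('wrist','w39'); plan([578.5,15.6,88],0.3)
```

```text
t 32.98 pos [569.8 143.5 144.8] rot [2.2183e+00 2.2233e+00 3.0000e-04] F [ 0.6  0.8 -0.3] w 52.8
now [569.6 145.3 144.7] yaw 0.16 t 33.0 -> shift/100 [-1.297  0.085  0.567] turn/90 -0.0015 j [0.12 0.22 1.53 0.   1.39 0.12]
```

View pics/w39.png

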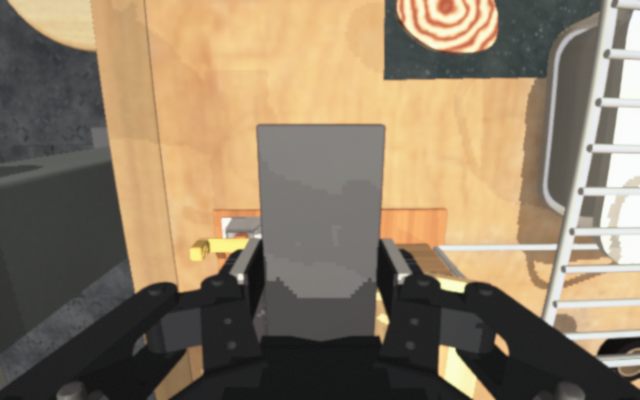

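>>> {"fn": "arm_command", "kwargs": {"commands": [0.7,-1,0.08,0,-0.001,0.7,-1,0.08,0,-0.001,0.7,-1,0.08,0,-0.001,0.7,-1,0.08,0,-0.001]}}

```text
time: 33.37
position: [578.3, 44.4, 144.4]
tcp_rot: [2.216, 2.226, -0.0]
force: [-0.9, 0.0, -1.0]
grip_width: 52.5
```

Run:
```python
from h import *
st(); plan([578.5,15.8,88],0.3)
```

```text
t 33.37 pos [578.3  44.4 144.4] rot [ 2.2156e+00  2.2264e+00 -1.0000e-04] F [-0.9  0.  -1. ] w 52.5
now [578.3  44.4 144.4] yaw 0.28 t 33.4 -> shift/100 [-0.286  0.001  0.564] turn/90 -0.0002 j [-0.06  0.2   1.55 -0.    1.38 -0.06]
```

>>> {"fn": "arm_command", "kwargs": {"commands": [0.7,-0.3,0.003,0,0,0.7,-0.3,0.003,0.2,0,0.7,-0.3,0.003,0.45,0,0.7,-0.3,0.003,0.56,0,0.7,-0.3,0.003,0.56,0,0.7,-0.3,0.003,0.56,0]}}

```text
time: 33.87
position: [578.4, 17.7, 88.4]
tcp_rot: [-2.212, -2.23, 0.0]
force: [0.2, -0.5, -0.7]
grip_width: 52.6
```

Run:
```python
from h import *
st(); im,d,p=grab('wrist','w40'); plan([578.5,15.8,72.1],0.3)
cv2.imwrite('pics/w40z.png',cv2.resize(im[60:260,220:460],None,fx=3,fy=3,interpolation=cv2.INTER_CUBIC))
```

```text
t 33.87 pos [578.4  17.7  88.4] rot [-2.2118e+00 -2.2301e+00  3.0000e-04] F [ 0.2 -0.5 -0.7] w 52.6
now [578.8  17.5  89.1] yaw 0.47 t 33.9 -> shift/100 [-0.017 -0.003  0.17 ] turn/90 0.0019 j [-0.1   0.25  1.62  0.    1.28 -0.11]
```

View pics/w40z.png

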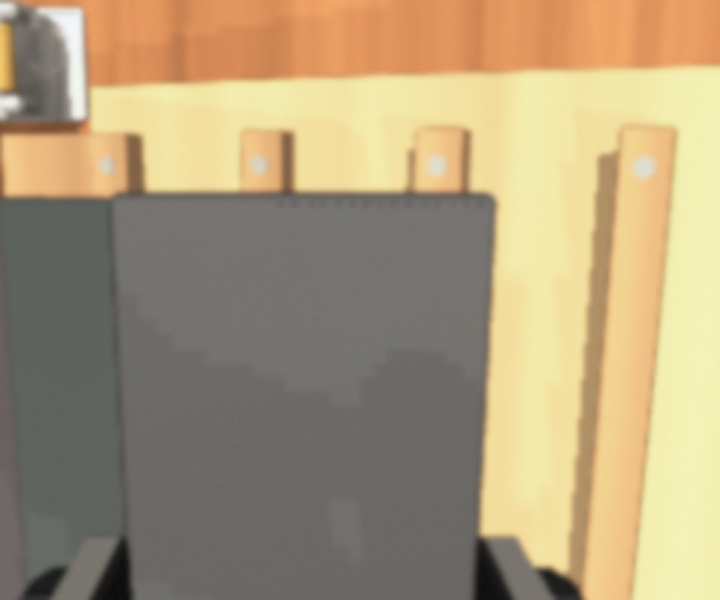

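>>> {"fn": "arm_command", "kwargs": {"commands": [0.7,-0.015,-0.006,0.05,0.002,0.7,-0.015,-0.006,0.1,0.002,0.7,-0.015,-0.006,0.15,0.002,0.7,-0.015,-0.006,0.165,0.002,0.7,-0.015,-0.006,0.165,0.002]}}

```text
time: 34.33
position: [577.6, 15.2, 71.3]
tcp_rot: [-2.217, -2.226, 0.0]
force: [0.4, 0.0, -0.7]
grip_width: 52.5
```

Run:
```python
from h import *
st(); im,d,p=grab('wrist','w41'); plan([578.2,15.8,72.1],0.3)
```

```text
t 34.33 pos [577.6  15.2  71.3] rot [-2.2165e+00 -2.2258e+00  2.0000e-04] F [ 0.4  0.  -0.7] w 52.5
now [577.7  15.1  71.4] yaw 0.24 t 34.4 -> shift/100 [ 0.007  0.005 -0.007] turn/90 -0.0007 j [-0.11  0.26  1.64  0.    1.24 -0.11]
```

>>> {"fn": "arm_command", "kwargs": {"commands": [0.7,0.007,0.005,-0.004,0,0.7,0.007,0.005,-0.004,0,0.7,0.007,0.005,-0.004,0,0.34,0.007,0.005,-0.004,0,0.31,0.007,0.005,-0.004,0,0.3,0.007,0.005,-0.004,0,0.3,0.007,0.005,-0.004,0]}}

```text
time: 34.97
position: [578.3, 15.8, 72.0]
tcp_rot: [2.217, 2.226, 0.0]
force: [0.1, -0.3, 0.2]
grip_width: 60.3
```

Run:
```python
from roof import *
s=st(); im,d,p=grab('wrist','w42'); s=st()
cv2.imwrite('pics/w42z.png',cv2.resize(im[60:260,180:460],None,fx=2.8,fy=2.8,interpolation=cv2.INTER_CUBIC))
```

```text
t 34.97 pos [578.3  15.8  72. ] rot [2.2168e+00 2.2261e+00 2.0000e-04] F [ 0.1 -0.3  0.2] w 60.3
t 35.02 pos [578.2  15.8  72. ] rot [-2.2168e+00 -2.2260e+00 -1.0000e-04] F [0.4 0.3 0.3] w 59.5
```

View pics/w42z.png

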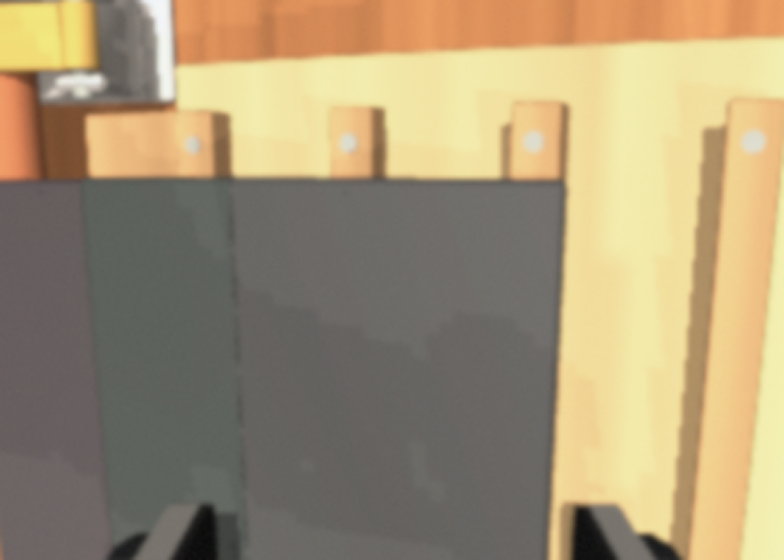

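>>> {"fn": "arm_command", "kwargs": {"commands": [0.3,0,0,-0.1,0,0.3,0,0,-0.4,0,0.1,0,0,-0.8,0,0,0,0,-1,0,0,0,0,-1,0,0,0,0,-1,0]}}

```text
time: 35.52
position: [578.7, 15.8, 173.9]
tcp_rot: [2.215, 2.225, 0.003]
force: [0.6, -0.7, -1.1]
grip_width: 85.2
```

>>> {"fn": "arm_command", "kwargs": {"commands": [0,-0.8,-0.2,-0.8,0,0,-0.8,-0.2,-0.8,0,0,-0.8,-0.2,-0.8,0,0,-0.8,-0.2,-0.8,0,0,-0.8,-0.2,-0.8,0]}}

```text
time: 35.93
position: [558.5, -65.3, 252.3]
tcp_rot: [2.218, 2.224, 0.001]
force: [0.7, 0.6, -0.4]
grip_width: 85.3
```

Run:
```python
from roof import *
st(); im,d,p=grab('wrist','w43')
q=[498.5,14.2,.0048]
cv2.imwrite('pics/w43z.png',cv2.resize(im[0:230,200:500],None,fx=2.6,fy=2.6,interpolation=cv2.INTER_CUBIC))
W=cloud(d,p)
# roof-frame profile along x near y=0 +-40
dx=W[...,0]-q[0];dy=W[...,1]-q[1]; c,s=np.cos(q[2]),np.sin(q[2]); X=c*dx+s*dy;Y=-s*dx+c*dy;Z=W[...,2]-27
rx=X*c24+Z*s24; rz=-X*s24+Z*c24
for lo,hi in [(6,27),(38,58),(70,110)]:
  m=(rx>lo)&(rx<hi)&(abs(Y)<55); A=np.c_[X[m],Y[m],np.ones(m.sum())]; co=np.linalg.lstsq(A,Z[m],rcond=None)[0]; print(lo,hi,m.sum(),'slope',np.degrees(np.arctan(co[:2])).round(2))
for n in ['strap_l','slate_0_c','strap_l_lug']:
  for b in arm.outline_of('wrist',n)[:4]: print(n,'%.2f'%b['conf'],np.round(b['bbox']),np.nanmedian(W[b['region']],axis=0).round(1))
grab('top','t43')
```

```text
t 35.93 pos [558.5 -65.3 252.3] rot [2.2184e+00 2.2236e+00 7.0000e-04] F [ 0.7  0.6 -0.4] w 85.3
6 27 2005 slope [12.89  0.09]
38 58 2098 slope [12.71  0.16]
70 110 4783 slope [13.13  0.11]
strap_l 0.87 [224.   1. 284.  22.] [490.6 104.6  41.6]
strap_l 0.59 [242. 181. 290. 197.] [492.5 -75.6  41.5]
strap_l 0.28 [225.   0. 474. 196.] [627.   24.6  76.4]
strap_l_lug 0.84 [222.   2. 286.  22.] [490.4 104.3  41.7]
```

View pics/w43z.png

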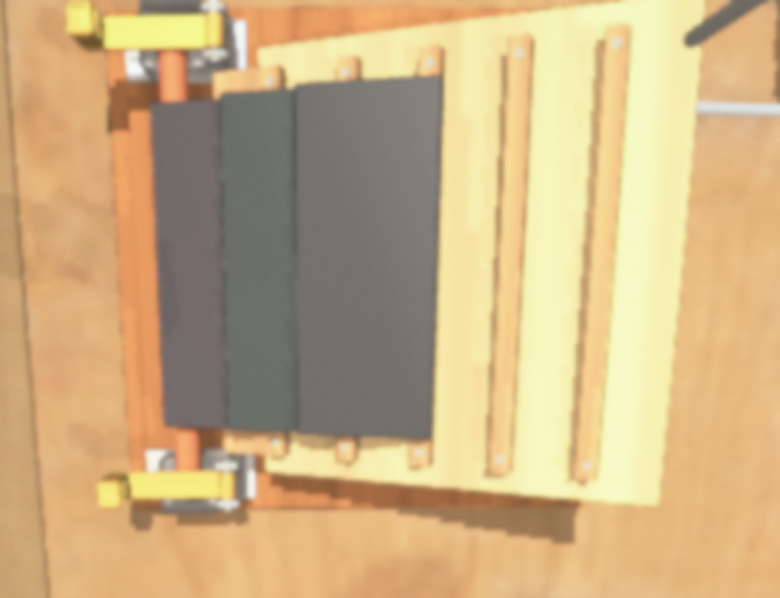

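View pics/t43.png

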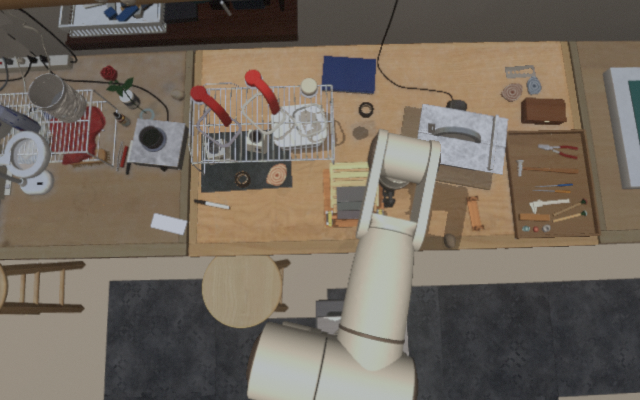

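Run:
```python
import cv2
im=cv2.imread('pics/top0.png'); cv2.imwrite('pics/tz0.png',cv2.resize(im[40:200,0:400],None,fx=2,fy=2,interpolation=cv2.INTER_CUBIC))
im=cv2.imread('pics/side0.png'); cv2.imwrite('pics/sz0.png',cv2.resize(im[90:270,270:470],None,fx=3.2,fy=3.2,interpolation=cv2.INTER_CUBIC))
```

```text
(no output)
```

View pics/tz0.png

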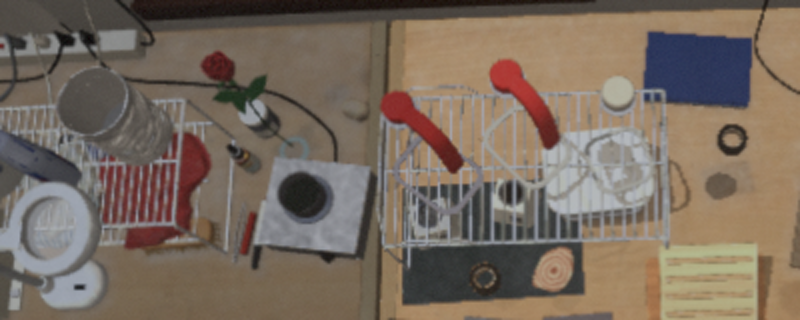

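View pics/sz0.png

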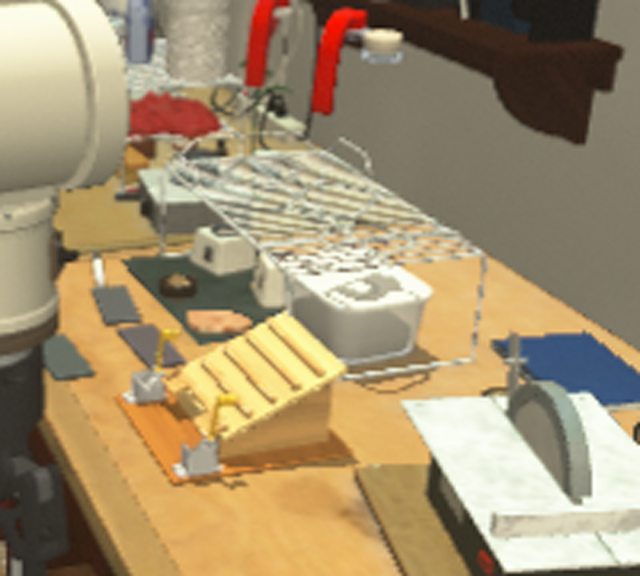

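Only three slates were present, and all three are on the roof. The robot is clear, so I'm handing the job in.

Run:
```python
from h import *
st(); print(arm.sign_off())
```

```text
t 36.18 pos [558.4 -63.5 250.7] rot [-2.2144e+00 -2.2259e+00  1.3000e-03] F [ 0.1 -0.2 -0.5] w 85.6
the job is handed in; nothing more can be done
None
```

The roof is slated and handed in at 36 s. The copper rod lies in both V-brackets with both brass straps down over it. The three slates that were on the bench are laid on battens 1 to 3 from the eaves upwards.

**Rod and straps:** in the last picture both straps read level at about 41.5 mm above the bench. The rod's top read about 37 mm after release; the 38 mm expected is within the camera error.

**Slates:** their slopes measured 12.9°, 12.7° and 13.1°, against 13° wanted.
- Upper edges: they matched the battens' upper edges to about 1 mm in the close-up pictures.
- Centring: the side-to-side position measured within about 0.3 mm for the first two. I checked the third only by eye, and its ends line up with theirs.

**Checks that disagreed:**
- The slate network found no slate in any picture, so I located the slates by colour and corners instead.
- One plane-fit check after the second slate ran two slates together and gave false slopes. The later check by position was fine.
- The wrist camera calibration wandered by 1–2 mm, so I set each slate by comparing its edge with the batten in the same picture.

I did not touch the other things on the bench or the white look-alike. I saw no grip slip and no knocked slate.

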